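# Open the ports of the leak-test manifold

## Task

The leak test is over: open the manifold's ports. Swing the clear guard right back to its stop, then unscrew each star-headed blanking plug that is fitted, draw it out and lay it in the steel tray; then swing the guard gently down until it is shut and push the locking pin from the right through all three eyes at the front right corner, well past the last. Leave everything let go and at rest, and do not disturb the flask, timer and tape roll.

Things in the scene. Friction and masses are not known exactly. Their poses are not given: they have to be found in the camera images.
- manifold: fixed aluminium block, 164 mm wide (y), 110 mm high; origin on the bench under the middle of the port face (its plane x = 0, which looks to its -x, towards the robot); y to its left seen from the robot, z up. Two ports side by side in the face, 110 mm apart, axes level along x, 75 mm above the bench
- port_a (a point): centre of the left port's mouth (25 mm hole), on the manifold's face; axes as the manifold's
- port_b (a point): centre of the right port's mouth, likewise
- plug_a: brass and black star-headed screw plug in port a, 123 mm long, 0.15 kg; absent if that port is open. x runs along its axis INTO the port, origin on the axis at the port face when screwed home. Shank 24 mm thick at x = 0 to 55 mm; collar 34 mm across at 0 to -8 mm; hub 26 mm across at -8 to -36 mm with the spokes; round grip stub 16 mm thick at -36 to -68 mm
- plug_b: the same kind of plug in port b, or absent; at least one of the two is there. A plug unscrews anticlockwise seen from its head: the upper spokes move to the manifold's +y. It comes out 1.9 mm per rad and is held until about 4.2 rad (2/3 turn); then the thread lets go and it can be drawn straight out along its -x (60 mm to be clear). It turns no further than 6.2 rad
- star_a (a point): centre of plug a's star, 28 mm in front of its origin (x = -28 mm), axes as the plug's: four steel spokes 9 mm thick reach 40 mm out from the axis along its +y, -y, +z and -z (one stands upright when screwed home). Turning takes about 0.12 N m, 4 to 7 N on a spoke
- star_b (a point): the same on plug b
- stub_a (a point): middle of plug a's round grip stub (16 mm thick, 32 mm long), on the axis 53 mm in front of its origin; axes as the plug's
- stub_b (a point): the same on plug b
- guard (a joint): clear guard hinged along the top rear edge of the manifold, over the plugs, 190 mm wide, its front lip 88 mm ahead of the port face: 0 = shut, 2.0 rad = swung up and back against its stop; it may stand slightly ajar at the start. A stiff hinge (about 0.25 N m): it stays where it is left.
- guard_hinge (a point): middle of the guard's hinge axis (which runs along the manifold's y), 120 mm above the bench, 38 mm behind the port face; axes as the manifold's
- guard_handle (a point): middle of the guard's bar handle: round bar about 10 mm thick, 90 mm long along the manifold's y, standing 35 mm out from the guard's front lip (to the robot when shut, upwards when open); this point turns with the guard, 162 mm ahead of the hinge axis and 12 mm below it when shut
- locking_pin: loose steel pin lying on the bench, 122 mm long; its x axis runs along it towards the tip; origin at the shoulder: square handle 16 x 16 mm from x = -50 mm to 0, then a rod 9 mm thick to its tapered tip at x = +72 mm. It lies level, its axis 8 mm above the bench.
- pin_tip (a point): tip of the locking pin; axes as the pin's
- eye_first (a point): centre of the right-hand face of the first of three eyes at the manifold's front right corner: upright steel plates 30 mm square, 6 mm thick, with 15 mm holes in line along the manifold's y, 75 mm above the bench. First and last are fixed; the middle one belongs to the guard and is in line only when it is shut. Axes as the manifold's; the pin goes in from the right, along +y
- eye_last (a point): centre of the left-hand face of the last eye, 38 mm from eye_first along the manifold's +y; axes as the manifold's. The fixed eyes stand on upright plates of the same width and thickness
- tray: fixed open steel tray, 150 (x) x 210 (y) mm, 22 mm high, wall 4 mm, floor about 4 mm; origin under its centre on the bench
- tape_roll: roll of tape, 66 mm wide, 19 mm high, bystander
- flask: conical flask, 65 mm wide, 84 mm high, bystander
- timer: bench timer, 41x62x52 mm, bystander

How it is judged:
By the outcome, as a careful person would: the job done as asked, in the order asked, and still so for the second after the job is handed in, with the robot touching nothing.
Of plug_a, plug_b only 1 to 2 are there at a start; the rules pass over those that are not, and their reading is None.
At some moment in a run one of locking_pin may be knocked a few centimetres aside while the robot is not near it.
Once in a run the grip may slacken for a moment while it holds something.
It also fails if it takes over 210 s, if anything falls off the work surface, if the arm or the gripper's body presses on something with over 40 N, if the wrist force passes 120 N, or if a joint passes its speed limit or range.

## Robot

A 7-joint arm with a two-finger parallel gripper is mounted at the origin on a cart in front of the work surface, level with it; the furniture and walls round the work are solid. World frame = base frame: x ahead of the robot, y to its left, z up, the work surface at z = 0. Lengths are in m, angles in rad, forces in N, time in s.
With the tool pointing down it reaches from about 0.4 to 0.85 m from the base axis. Payload 10.4 kg.
Tool frame: the origin (TCP) lies midway between the tips of the shut fingers; the grasp point (between the pads) lies manip.grip_depth behind it (manip.grip_depth is the distance from the TCP to the grasp point, in m); z points along the fingers, x is the direction in which the jaws open and shut, and the axes are right-handed (so a half turn about z gives the same grasp; the last joint's range is limited). The gripper opens to 85 mm and grips with 20 to 120 N. Pads are 22 mm wide; open, the fingers measure 114 mm over their backs; the gripper's body (76 mm by 85 mm) begins 54 mm behind the grasp point. The pads swing forward as they close: fully open they stand 13 mm farther back than shut.
Start: joints at [-1.138, 0.332, -0.065, 1.46, 0.022, 1.35, -0.088], TCP at [0.275, 0.561, 0.231] pointing down, gripper open.
Joint ranges: [-2.6, 2.6], [-0.5, 2.12], [-1.47, 1.34], [0.16, 2.42], [-1.27, 4.41], [0.06, 2.06], [-2.6, 2.6]. Speed limits (rad/s): [2.22, 2.22, 2.79, 2.79, 3.14, 3.14, 3.14].

## Interface

Orientations are given as a unit quaternion [x, y, z, w].
In Python, from workcell import manip gives the robot as it stands. The module is installed in compiled form; this text tells all that it offers.
- The arm moves only by the tool send_rows, never from a script. Its argument "steps" is a list of rows, each a list of 2 entries, a list of its own where there are three numbers: the shift along the tool's x, y, z in m, then the turn about the tool's z in rad. In form: [[[x, y, z], spin], ...]. A call has exactly 8 rows; each row is the pose to reach, as a shift and turn from the pose commanded when the call began, along the tool's axes at that moment; what a row does not reach only later rows make up. A row lasts 1/8 s, in which the tool goes at most 62.5 mm and 10.7 degrees, less where a joint would pass 70% of its speed; a pose out of reach is approached as far as the arm can. A call with a gripper value outside its range is refused whole. "hand" is the opening, from 0 (shut) to 1 (fully open), set as the call begins (left out, the last holds). The fingers move at their own pace and stop on an object; "force" is the grip in N (left out, the last holds). Time passes only in rows, so rows that repeat a pose let the fingers close, or fill a call up. It gives the time, the measured TCP pose, the force and the opening at its end, in the units of the state.
- manip.get_obs(): the state, without advancing time (a new reading comes with each control period).
- manip.camera(name): name is "side" or "top"; returns (picture, depth): 400x640x3 uint8, red, green, blue; 400x640 float32, m along the optical axis (not along the pixel's ray), 0 where there is no reading.
- manip.camera_info(name): a dict with "intrinsics" (3x3 intrinsics, pixels), "pose" (4x4, takes a point from camera to world coordinates). Camera axes: x right, y up, looking along -z (the intrinsics and any distortion apply to the point x, -y, -z); pixel columns grow to the right and rows downward; lengths in m; the calibration is good to about 2 mm. A picture is of the moment at which its call begins. camera_info takes no time and is no camera call.
- manip.hand_in(): hands the job in, once; it reports no verdict.
The state is a dict: "clock": time; "joint_pos": joint angles; "joint_velocities": joint speeds; "tau": joint torques, N m; "position": TCP position; "ee_rot": TCP orientation; "ft_force": force on the tool from outside, world axes, zero at the start; "torque": the same for the moment, N m; "grip_width": opening from 0.0 (shut) to 1.0 (fully open).
Only numpy, scipy, OpenCV 4.12 (cv2) and the standard library are available. Lean on these libraries where they do the work, as an engineer would, in place of code of your own. Each camera call takes 0.05 s, during which the arm holds its last target.

## Working session

There is one attempt and no reset: what is moved stays moved. The work goes in short steps, Python scripts to look and compute and a tool call to move; the robot and the scene stay as the last step left them, time stands still between calls to the robot, and variables do not carry over. Pictures are saved under pics/ and viewed, and the job is handed in when it is done.

Besides the shell and the picture viewer there is one more tool, called after ">>>" by a JSON object that holds its "name" and its "arguments". send_rows: Moves the arm, as the interface text tells. Its arguments: {"type":"object","properties":{"steps":{"type":"array"},"hand":{"type":"number"},"force":{"type":"number"}},"required":["steps"]}

```bash
mkdir -p pics; ls; python3 - <<'E'
from workcell import manip
import cv2,numpy as np
print(manip.get_obs(), manip.grip_depth)
for n in("side","top"):
    i=manip.camera_info(n);print(n,np.round(i["intrinsics"],2).tolist(),np.round(i["pose"],4).tolist(),[k for k in i])
    p,d=manip.camera(n);cv2.imwrite(f"pics/{n}0.png",p[:,:,::-1]);np.savez(f"pics/{n}0.npz",p=p,d=d)
E
```

```text
pics
{'clock': 0.0, 'joint_pos': array([-1.13759251,  0.33292295, -0.06468546,  1.4609753 ,  0.02161353,
        1.34986801, -0.08848523]), 'joint_velocities': array([-1.80719948e-03, -5.91814436e-05, -7.72401722e-04,  2.41411532e-04,
        1.57837843e-04, -8.17360159e-04,  1.41499017e-03]), 'tau': array([ 4.09755667e-04, -6.25429702e+01,  4.96306247e-02, -3.91622400e+01,
        1.63914176e-02,  9.79423552e-03,  6.41060666e-06]), 'position': array([0.27496419, 0.56084178, 0.23046777]), 'ee_rot': array([ 8.48575378e-01,  5.29073986e-01, -6.03368727e-04,  4.26461757e-04]), 'ft_force': array([-0.35253771,  0.20690276, -0.19644597]), 'torque': array([ 0.02676648,  0.01810153, -0.01398276]), 'grip_width': 0.9982580615344931} 0.0187
side [[421.11, 0.0, 313.32], [0.0, 421.11, 197.81], [0.0, 0.0, 1.0]] [[0.9552, 0.1522, -0.2539, 0.0731], [-0.295, 0.4179, -0.8593, -1.4502], [-0.0247, 0.8957, 0.444, 0.7856], [0.0, 0.0, 0.0, 1.0]] ['intrinsics', 'pose']
top [[428.58, 0.0, 318.56], [0.0, 428.58, 201.11], [0.0, 0.0, 1.0]] [[0.0868, 0.9755, -0.2021, 0.1716], [-0.9962, 0.0851, -0.017, -0.1022], [0.0006, 0.2029, 0.9792, 1.4129], [0.0, 0.0, 0.0, 1.0]] ['intrinsics', 'pose']
```

View pics/side0.png

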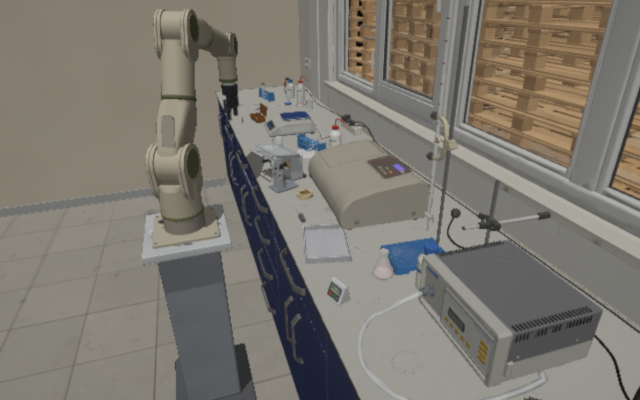

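View pics/top0.png

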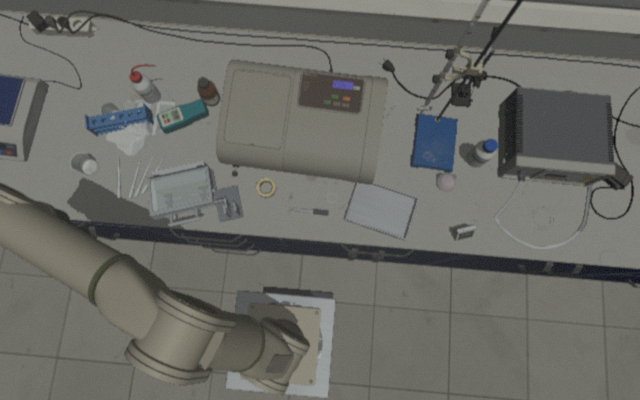

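```bash
cat > h.py <<'E'
import numpy as np,cv2
from workcell import manip
def inf(n):
    i=manip.camera_info(n);return np.array(i["intrinsics"]),np.array(i["pose"])
def ray(n,u,v):
    K,T=inf(n);d=np.array([(u-K[0,2])/K[0,0],-(v-K[1,2])/K[1,1],-1.]);return T[:3,3],T[:3,:3]@d
def onz(n,u,v,z):
    o,d=ray(n,u,v);return o+d*(z-o[2])/d[2]
def dp(n,u,v,D): 
    o,d=ray(n,u,v);return o+d*D
def proj(n,P):
    K,T=inf(n);c=T[:3,:3].T@(np.array(P,float)-T[:3,3]);return np.array([K[0,0]*c[0]/-c[2]+K[0,2],K[1,1]*c[1]/c[2]+K[1,2]])
def tri(ps):
    A=np.zeros((3,3));b=np.zeros(3)
    for n,u,v in ps:
        o,d=ray(n,u,v);d=d/np.linalg.norm(d);M=np.eye(3)-np.outer(d,d);A+=M;b+=M@o
    return np.linalg.solve(A,b)
def cloud(n,d):
    K,T=inf(n);v,u=np.mgrid[:400,:640];c=np.stack([(u-K[0,2])/K[0,0]*d,-(v-K[1,2])/K[1,1]*d,-d],-1)
    return c@T[:3,:3].T+T[:3,3]
def snap(tag):
    for n in("side","top"):
        p,d=manip.camera(n);np.savez(f"pics/{n}{tag}.npz",p=p,d=d)
def crop(n,tag,u0,u1,v0,v1,s,name=None):
    p=np.load(f"pics/{n}{tag}.npz")["p"][v0:v1,u0:u1,::-1]
    im=cv2.resize(p,None,fx=s,fy=s,interpolation=cv2.INTER_CUBIC)
    for k in range(u0//10*10+10,u1,10):cv2.putText(im,str(k),(int((k-u0)*s),8),0,.3,(0,0,255));cv2.line(im,(int((k-u0)*s),9),(int((k-u0)*s),14),(0,0,255))
    for k in range(v0//10*10+10,v1,10):cv2.putText(im,str(k),(0,int((k-v0)*s)),0,.3,(0,0,255))
    cv2.imwrite(f"pics/{name or n+tag+'c'}.png",im)
E
python3 - <<'E'
from h import *
crop("side","0",240,360,130,230,6)
crop("top","0",140,280,155,230,5.5)
crop("top","0",280,490,160,250,3.7,"top0d")
E
```

```text
(no output)
```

View pics/side0c.png

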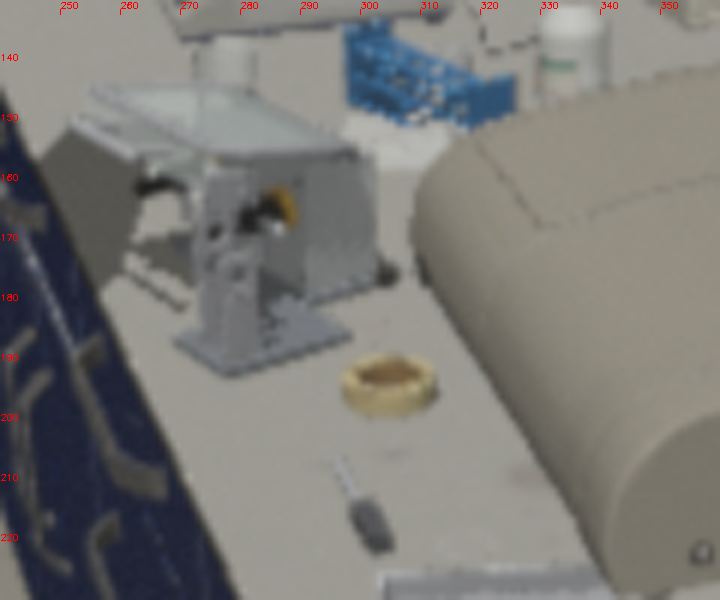

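View pics/top0c.png

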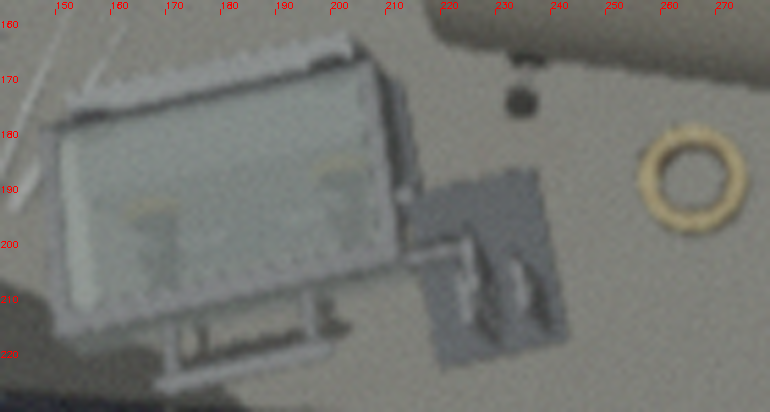

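View pics/top0d.png

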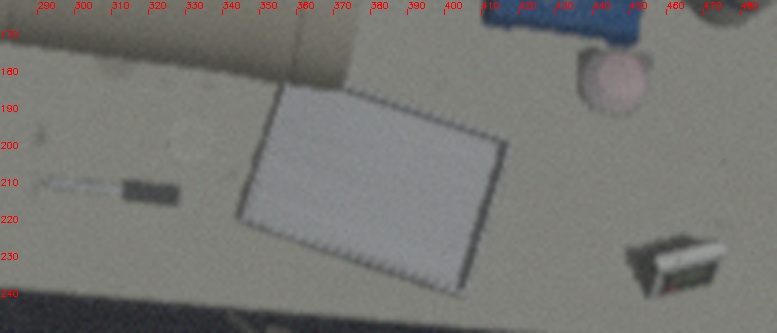

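```bash
python3 - <<'E'
from h import *
for nm,u,v,z in [("hingeL",152,175,.12),("hingeR",204,163,.12),("handL",169,225,.108),("handR",199.5,218.5,.108),("platFL",151,216,.115),("platFR",210,202,.115),("basL",219,221.5,.004),("basR",242,216.5,.004),("basRR",237,187,.004),("tape",265,188,.019),("flaskbase",447,182,.06),("timer",465,232,.05),("pintip",291,209.5,.008),("pinsh",313,211,.008),("pinend",328,212.5,.008),("t1",355,184,.022),("t2",344,219,.022),("t3",404,239,.022),("t4",414.5,199,.022)]:
    print(nm,onz("top",u,v,z).round(4))
d=np.load("pics/top0.npz")["d"];P=cloud("top",d)
for u,v in[(170,180),(180,190),(190,180),(195,200),(160,205),(300,190),(184,222),(175,168),(380,210),(225,206),(230,215),(237,206)]:print(u,v,P[v,u].round(3))
E
```

```text
hingeL [0.4762 0.4451 0.12  ]
hingeR [0.5289 0.2891 0.12  ]
handL [0.3263 0.3719 0.108 ]
handR [0.3545 0.2814 0.108 ]
platFL [0.3483 0.4288 0.115 ]
platFR [0.4075 0.2544 0.115 ]
basL [0.3647 0.246  0.004 ]
basR [0.3881 0.1719 0.004 ]
basRR [0.487  0.2012 0.004 ]
tape [0.4883 0.1043 0.019 ]
flaskbase [ 0.5504 -0.4895  0.06  ]
timer [ 0.3931 -0.5541  0.05  ]
pintip [0.4251 0.0113 0.008 ]
pinsh [ 0.4264 -0.0622  0.008 ]
pinend [ 0.4257 -0.1124  0.008 ]
t1 [ 0.5274 -0.1942  0.022 ]
t2 [ 0.4061 -0.1665  0.022 ]
t3 [ 0.3574 -0.366   0.022 ]
t4 [ 0.4935 -0.3945  0.022 ]
170 180 [0.462 0.381 0.135]
180 190 [0.432 0.343 0.142]
190 180 [0.468 0.321 0.131]
195 200 [0.403 0.291 0.15 ]
160 205 [0.38  0.395 0.145]
300 190 [ 0.496 -0.012  0.002]
184 222 [0.334 0.314 0.149]
175 168 [0.506 0.378 0.117]
380 210 [ 0.451 -0.285 -0.001]
225 206 [0.393 0.198 0.15 ]
230 215 [0.376 0.192 0.094]
237 206 [0.413 0.183 0.054]
```

```bash
python3 - <<'E'
from h import *
T=np.load("pics/top0.npz");S=np.load("pics/side0.npz")
Pt=cloud("top",T["d"]);Ps=cloud("side",S["d"])
for P,n in((Pt,"top"),(Ps,"side")):
    m=(abs(P[...,0]-.47)<.06)&(abs(P[...,1]-0.03)<.05)&(P[...,2]<.006)
    print(n,"bench z",P[m][:,2].mean(),P[m][:,2].std())
# plate in top
m=np.zeros((400,640),np.uint8);cv2.fillConvexPoly(m,np.array([[157,183],[203,172],[207,197],[160,208]]),1)
Q=Pt[m>0];
for _ in range(3):
    c=Q.mean(0);_,s,V=np.linalg.svd(Q-c);r=(Q-c)@V[2];Q=Q[abs(r)<2.5*r.std()+1e-6]
n=V[2]*np.sign(V[2][2]);print("plate n",n,c,r.std(),"tilt",np.arccos(n[2]),"dir",np.arctan2(n[1],n[0]))
# eyes: tall pts near
m=(Pt[...,2]>.03)&(Pt[...,0]>.33)&(Pt[...,0]<.52)&(Pt[...,1]>.14)&(Pt[...,1]<.245)
for v,u in np.argwhere(m):print(u,v,Pt[v,u].round(3),end=" ; ")
E
```

```text
top bench z 0.0009885530948240025 0.0027116690383654756
side bench z 0.0012575733755956135 0.0018371579148390332
plate n [0.20227067 0.06545597 0.97713975] [0.43307516 0.33888677 0.13811205] 0.0023148774013570183 tilt 0.21423296616474538 dir 0.31297039536834914
231 174 [0.518 0.216 0.053] ; 232 174 [0.517 0.212 0.057] ; 233 174 [0.517 0.208 0.058] ; 234 174 [0.517 0.205 0.059] ; 235 174 [0.519 0.203 0.054] ; 236 174 [0.518 0.198 0.058] ; 232 175 [0.515 0.212 0.052] ; 233 175 [0.515 0.208 0.055] ; 234 175 [0.514 0.204 0.06 ] ; 235 175 [0.515 0.202 0.054] ; 236 175 [0.517 0.2   0.049] ; 237 175 [0.517 0.197 0.049] ; 232 176 [0.512 0.212 0.052] ; 233 176 [0.511 0.208 0.055] ; 234 176 [0.513 0.206 0.05 ] ; 235 176 [0.513 0.202 0.051] ; 236 176 [0.513 0.199 0.05 ] ; 211 197 [0.417 0.244 0.15 ] ; 212 197 [0.418 0.242 0.146] ; 211 198 [0.413 0.242 0.155] ; 212 198 [0.416 0.243 0.141] ; 224 198 [0.417 0.205 0.148] ; 225 198 [0.418 0.202 0.147] ; 211 199 [0.411 0.244 0.146] ; 212 199 [0.411 0.24  0.15 ] ; 223 199 [0.416 0.21  0.137] ; 224 199 [0.415 0.205 0.145] ; 225 199 [0.414 0.201 0.149] 
[... 5361 characters left out ...]
5 0.112] ; 229 213 [0.38  0.194 0.104] ; 230 213 [0.381 0.191 0.103] ; 236 213 [0.389 0.181 0.063] ; 237 213 [0.39  0.179 0.059] ; 238 213 [0.391 0.177 0.053] ; 225 214 [0.379 0.211 0.084] ; 226 214 [0.381 0.209 0.076] ; 227 214 [0.381 0.207 0.072] ; 228 214 [0.385 0.209 0.051] ; 229 214 [0.377 0.194 0.102] ; 230 214 [0.377 0.191 0.103] ; 231 214 [0.379 0.189 0.096] ; 237 214 [0.39  0.183 0.036] ; 238 214 [0.389 0.179 0.041] ; 239 214 [0.39  0.176 0.037] ; 226 215 [0.379 0.212 0.064] ; 227 215 [0.379 0.208 0.064] ; 228 215 [0.381 0.207 0.058] ; 229 215 [0.385 0.209 0.033] ; 230 215 [0.376 0.192 0.094] ; 227 216 [0.379 0.213 0.044] ; 228 216 [0.379 0.209 0.045] ; 229 216 [0.381 0.207 0.04 ] ;
```

```bash
python3 - <<'E'
from h import *
T=np.load("pics/top0.npz");S=np.load("pics/side0.npz")
Pt=cloud("top",T["d"]);Ps=cloud("side",S["d"])
a=onz("top",169,225,.147);b=onz("top",199.5,218.5,.147);print(a,b,np.linalg.norm(a-b),(a+b)/2,np.arctan2(-(a-b)[0],(a-b)[1]))
m=(Pt[...,2]>.135)&(Pt[...,2]<.16)&(Pt[...,0]<.37)&(Pt[...,1]>.25)&(Pt[...,1]<.39)
v,u=np.nonzero(m);sel=v>217;Q=Pt[m][sel];print(len(Q),Q.min(0),Q.max(0),Q.mean(0))
yaw=.308;R=np.array([[np.cos(yaw),-np.sin(yaw)],[np.sin(yaw),np.cos(yaw)]])
L=(Pt[...,:2])@R;  # manifold-aligned coords
m=(Pt[...,1]>.2)&(Pt[...,1]<.47)&(Pt[...,0]<.57)&(Pt[...,0]>.3)&(Pt[...,2]>.03)&(Pt[...,2]<.25)
X=L[m];Z=Pt[...,2][m]
# by 5mm bins along y for middle: profile of z vs x
mid=(abs(X[:,1]-.24)<.03)
for x0 in np.arange(.38,.66,.006):
    k=mid&(abs(X[:,0]-x0)<.003)
    if k.sum():print(round(x0,3),k.sum(),Z[k].mean().round(4),Z[k].std().round(4))
# side right face of manifold
L2=Ps[...,:2]@R;m=(Ps[...,2]>.03)&(Ps[...,2]<.1)&(Ps[...,0]>.44)&(Ps[...,0]<.53)&(Ps[...,1]>.2)&(Ps[...,1]<.33)
print(np.histogram(L2[m][:,1],bins=np.arange(.1,.22,.004)))
m=(Ps[...,2]>.03)&(Ps[...,2]<.1)&(Ps[...,0]>.4)&(Ps[...,0]<.6)&(Ps[...,1]>.2)&(Ps[...,1]<.35)
Q=Ps[m];q=L2[m];k=abs(q[:,1]-np.median(q[:,1]))<.006;Q=Q[k];c=Q.mean(0);_,s,V=np.linalg.svd(Q-c);print("side n",V[2],c,s, np.median(q[:,1]),q[k][:,0].min(),q[k][:,0].max())
E
```

```text
[0.32166565 0.35773785 0.147     ] [0.34901961 0.2699714  0.147     ] 0.0919303531491777 [0.33534263 0.31385462 0.147     ] 0.3021263328702026
133 [0.31780569 0.26785505 0.13695547] [0.35123998 0.36077755 0.15474611] [0.33554001 0.32057177 0.14643038]
0.41 13 0.1455 0.0036
0.416 27 0.1475 0.0024
0.422 10 0.1455 0.0034
0.428 6 0.1421 0.0033
0.434 6 0.1414 0.0031
0.44 3 0.1408 0.0012
0.446 18 0.1269 0.0092
0.452 88 0.1396 0.0108
0.458 36 0.153 0.0022
0.464 32 0.1513 0.0024
0.47 36 0.1486 0.0027
0.476 34 0.1464 0.0023
0.482 34 0.1455 0.0026
0.488 36 0.1437 0.0026
0.494 38 0.1428 0.0025
0.5 29 0.1413 0.0022
0.506 41 0.1397 0.0025
0.512 35 0.1389 0.0026
0.518 34 0.1375 0.0023
0.524 36 0.1365 0.0023
0.53 36 0.1344 0.0022
0.536 35 0.1333 0.0026
0.542 31 0.1322 0.0023
0.548 35 0.1312 0.0024
0.554 34 0.13 0.0026
0.56 33 0.1278 0.0019
0.566 35 0.1279 0.0028
0.572 33 0.1263 0.0031
0.578 33 0.1248 0.0022
0.584 13 0.1178 0.0047
0.59 35 0.1129 0.0024
0.596 33 0.1124 0.0025
0.602 22 0.1119 0.0025
(array([ 1,  2, 15, 37, 53, 37, 30, 14, 11, 24, 11,  6,  3,  4,  2,  6,  1,
        2,  1,  0,  0,  0,  0,  0,  0,  0,  0,  0,  0]), array([0.1  , 0.104, 0.108, 0.112, 0.116, 0.12 , 0.124, 0.128, 0.132,
       0.136, 0.14 , 0.144, 0.148, 0.152, 0.156, 0.16 , 0.164, 0.168,
       0.172, 0.176, 0.18 , 0.184, 0.188, 0.192, 0.196, 0.2  , 0.204,
       0.208, 0.212, 0.216]))
side n [ 0.30680639 -0.95174622 -0.00699776] [0.50726563 0.28691191 0.06639679] [0.2746902  0.25399423 0.03831858] 0.12021546598072017 0.507416220283065 0.6078731168413166
```

```bash
cat >> h.py <<'E'
from scipy.spatial.transform import Rotation as Rot
def to(x,y,z,ang=None):
    "print shift (tool axes) and spin to bring TCP to world x,y,z with tool x at angle ang"
    o=manip.get_obs();R=Rot.from_quat(o["ee_rot"]).as_matrix();p=o["position"]
    a=np.arctan2(R[1,0],R[0,0])
    s=R.T@(np.array([x,y,z])-p);sp=0 if ang is None else (a-ang+np.pi/2)%np.pi-np.pi/2
    print("t%.2f"%o["clock"],"pos",p.round(4),"ang",a.round(3),"tilt",R[2,2].round(4),"F",o["ft_force"].round(1),"q7",o["joint_pos"][6].round(2),"g",round(float(o["grip_width"]),3),"| shift",s.round(4),"spin",round(sp,3))
YAW=.309
E
python3 -c "
from h import *
to(.335,.3145,.2,.309)"
```

```text
t0.10 pos [0.275  0.5609 0.2306] ang 1.115 tilt -1.0 F [ 1.  -0.8 -0.5] q7 -0.09 g 1.001 | shift [-0.1948  0.1623  0.0309] spin 0.806
```

>>> {"name": "send_rows", "arguments": {"steps": [[[-0.028,0.023,0],0.13],[[-0.056,0.046,0],0.26],[[-0.084,0.07,0],0.39],[[-0.112,0.093,0],0.52],[[-0.14,0.116,0],0.65],[[-0.167,0.14,0],0.78],[[-0.195,0.162,0.015],0.806],[[-0.195,0.162,0.03],0.806]], "hand": 0.35, "force": 25}}

```text
clock: 1.1
position: [0.3356, 0.3126, 0.201]
ee_rot: [0.988, 0.152, 0.0, -0.0]
ft_force: [-0.6, 0.4, -0.4]
grip_width: 0.351
```

```bash
python3 -c "
from h import *
to(.335,.3145,.124,.309)
snap('1');crop('side','1',200,320,110,200,6);crop('top','1',140,280,155,230,5)"
```

```text
t1.10 pos [0.3356 0.3126 0.201 ] ang 0.305 tilt -1.0 F [-0.6  0.4 -0.4] q7 -0.55 g 0.351 | shift [-0.    -0.002  0.077] spin -0.004
```

View pics/side1c.png

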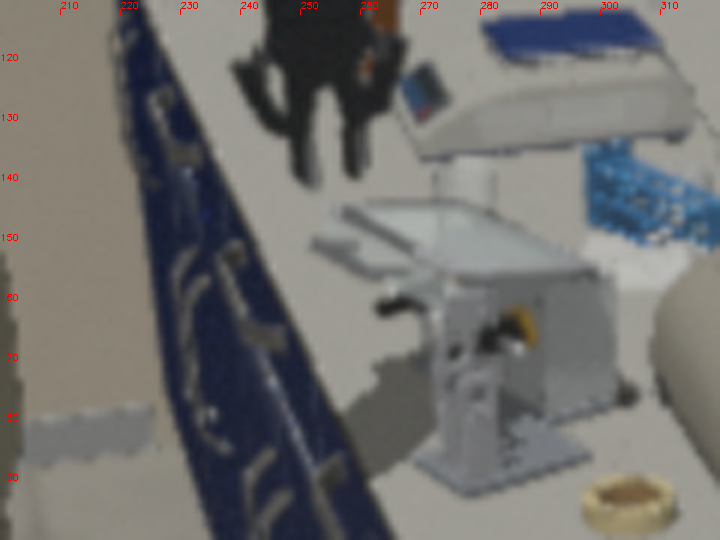

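>>> {"name": "send_rows", "arguments": {"steps": [[[0,-0.001,0.02],0],[[0,-0.002,0.04],0],[[0,-0.002,0.06],0],[[0,-0.002,0.077],0],[[0,-0.002,0.077],0],[[0,-0.002,0.077],0],[[0,-0.002,0.077],0],[[0,-0.002,0.077],0]]}}

```text
clock: 2.2
position: [0.3343, 0.317, 0.1248]
ee_rot: [0.988, 0.154, 0.0, -0.0]
ft_force: [-0.3, 0.1, 1.1]
grip_width: 0.352
```

>>> {"name": "send_rows", "arguments": {"steps": [[[0,0,0],0],[[0,0,0],0],[[0,0,0],0],[[0,0,0],0],[[0,0,0],0],[[0,0,0],0],[[0,0,0],0],[[0,0,0],0]], "hand": 0, "force": 30}}

```text
clock: 3.2
position: [0.3377, 0.3181, 0.1257]
ee_rot: [0.988, 0.153, 0.004, -0.002]
ft_force: [15.7, 5.1, -4.3]
grip_width: 0.115
```

```bash
python3 - <<'E'
import numpy as np
R=.1624;p=np.linspace(.148,1.926,33);X=-R*np.cos(p);Z=R*np.sin(p)
for k in range(4):
    b=8*k
    print([[round(X[i]-X[b]+(.004 if k==0 else 0),4),0,round(-(Z[i]-Z[b]),4)] for i in range(b+1,b+9)])
E
```

```text
[[np.float64(0.0056), 0, np.float64(-0.0089)], [np.float64(0.0076), 0, np.float64(-0.0177)], [np.float64(0.0102), 0, np.float64(-0.0263)], [np.float64(0.0132), 0, np.float64(-0.0348)], [np.float64(0.0167), 0, np.float64(-0.0431)], [np.float64(0.0207), 0, np.float64(-0.0512)], [np.float64(0.0251), 0, np.float64(-0.0591)], [np.float64(0.0299), 0, np.float64(-0.0667)]]
[[np.float64(0.0052), 0, np.float64(-0.0073)], [np.float64(0.0109), 0, np.float64(-0.0144)], [np.float64(0.0169), 0, np.float64(-0.0211)], [np.float64(0.0233), 0, np.float64(-0.0275)], [np.float64(0.03), 0, np.float64(-0.0335)], [np.float64(0.0371), 0, np.float64(-0.0391)], [np.float64(0.0445), 0, np.float64(-0.0443)], [np.float64(0.0521), 0, np.float64(-0.0491)]]
[[np.float64(0.0079), 0, np.float64(-0.0044)], [np.float64(0.016), 0, np.float64(-0.0083)], [np.float64(0.0243), 0, np.float64(-0.0118)], [np.float64(0.0328), 0, np.float64(-0.0148)], [np.float64(0.0415), 0, np.float64(-0.0173)], [np.float64(0.0503), 0, np.float64(-0.0193)], [np.float64(0.0592), 0, np.float64(-0.0209)], [np.float64(0.0681), 0, np.float64(-0.0219)]]
[[np.float64(0.009), 0, np.float64(-0.0006)], [np.float64(0.018), 0, np.float64(-0.0006)], [np.float64(0.027), 0, np.float64(-0.0002)], [np.float64(0.036), 0, np.float64(0.0008)], [np.float64(0.0449), 0, np.float64(0.0022)], [np.float64(0.0537), 0, np.float64(0.0042)], [np.float64(0.0624), 0, np.float64(0.0066)], [np.float64(0.071), 0, np.float64(0.0095)]]
```

>>> {"name": "send_rows", "arguments": {"steps": [[[0.0056,0,-0.009],0],[[0.0076,0,-0.0177],0],[[0.0102,0,-0.0263],0],[[0.0132,0,-0.0348],0],[[0.0167,0,-0.0431],0],[[0.0207,0,-0.0512],0],[[0.025,0,-0.059],0],[[0.03,0,-0.0667],0]]}}

```text
clock: 4.2
position: [0.3598, 0.3252, 0.1911]
ee_rot: [0.988, 0.155, -0.003, 0.001]
ft_force: [-17.2, -6.0, 7.6]
grip_width: 0.112
```

>>> {"name": "send_rows", "arguments": {"steps": [[[0.0052,0,-0.0073],0],[[0.0109,0,-0.0144],0],[[0.0169,0,-0.0211],0],[[0.0233,0,-0.0275],0],[[0.03,0,-0.0335],0],[[0.0371,0,-0.0391],0],[[0.0445,0,-0.0443],0],[[0.0521,0,-0.0491],0]]}}

```text
clock: 5.2
position: [0.4109, 0.342, 0.2438]
ee_rot: [0.988, 0.155, -0.001, -0.001]
ft_force: [-17.2, -8.6, 25.7]
grip_width: 0.115
```

```bash
python3 -c "
from h import *
to(.335,.3145,.124,.309)
snap('2');crop('side','2',200,320,90,200,5)"
```

```text
t5.20 pos [0.4109 0.342  0.2438] ang 0.31 tilt -1.0 F [-17.2  -8.6  25.7] q7 -0.45 g 0.115 | shift [-0.0805  0.0032  0.1199] spin 0.001
```

View pics/side2c.png

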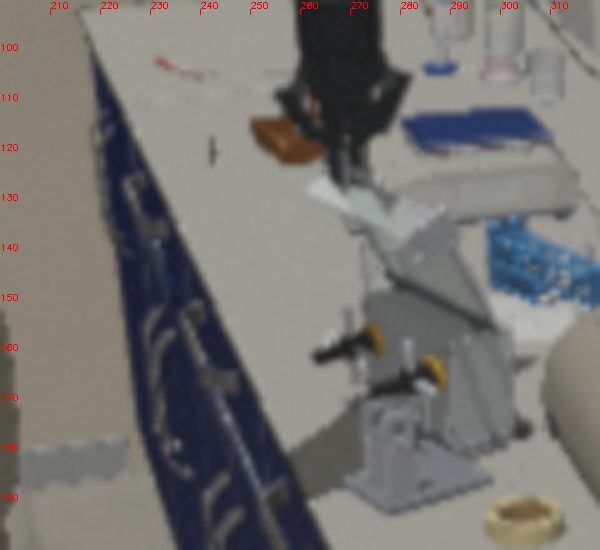

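>>> {"name": "send_rows", "arguments": {"steps": [[[0.0065,0,-0.007],0],[[0.0145,0,-0.0113],0],[[0.023,0,-0.0148],0],[[0.0315,0,-0.0178],0],[[0.0405,0,-0.0203],0],[[0.0493,0,-0.0223],0],[[0.0582,0,-0.0239],0],[[0.0671,0,-0.0249],0]]}}

```text
clock: 6.3
position: [0.4764, 0.3631, 0.2661]
ee_rot: [0.988, 0.154, 0.0, -0.001]
ft_force: [-4.4, 3.3, -3.6]
grip_width: 0.116
```

```bash
python3 -c "
from h import *
to(.335,.3145,.124,.309)"
```

```text
t6.30 pos [0.4764 0.3631 0.2661] ang 0.31 tilt -1.0 F [-4.4  3.3 -3.6] q7 -0.38 g 0.116 | shift [-0.1496  0.0033  0.1419] spin 0.001
```

>>> {"name": "send_rows", "arguments": {"steps": [[[0.0095,0,-0.0004],0],[[0.019,0,-0.0003],0],[[0.0285,0,0.0004],0],[[0.038,0,0.0018],0],[[0.0475,0,0.0036],0],[[0.0565,0,0.006],0],[[0.065,0,0.0088],0],[[0.072,0,0.0116],0]]}}

```text
clock: 7.3
position: [0.545, 0.3853, 0.254]
ee_rot: [0.988, 0.155, 0.0, -0.001]
ft_force: [-20.4, -3.2, 11.4]
grip_width: 0.115
```

```bash
python3 -c "
from h import *
to(.335,.3145,.124,.309)"
```

```text
t7.30 pos [0.545  0.3853 0.254 ] ang 0.31 tilt -1.0 F [-20.4  -3.2  11.4] q7 -0.32 g 0.115 | shift [-0.2217  0.0036  0.1299] spin 0.001
```

>>> {"name": "send_rows", "arguments": {"steps": [[[0.001,0,0.0005],0],[[0.002,0,0.001],0],[[0.003,0,0.0014],0],[[0.004,0,0.0018],0],[[0.004,0,0.0018],0],[[0.004,0,0.0018],0],[[0.004,0,0.0018],0],[[0.004,0,0.0018],0]]}}

```text
clock: 8.3
position: [0.5449, 0.3854, 0.2537]
ee_rot: [0.988, 0.155, -0.003, -0.0]
ft_force: [-28.0, -8.9, 20.5]
grip_width: 0.111
```

```bash
python3 -c "
from h import *
to(.335,.3145,.124,.309);snap('3');crop('side','3',200,320,90,200,5)"
```

```text
t8.30 pos [0.5449 0.3854 0.2537] ang 0.311 tilt -1.0 F [-28.   -8.9  20.5] q7 -0.31 g 0.111 | shift [-0.2207  0.0034  0.1312] spin 0.002
```

View pics/side3c.png

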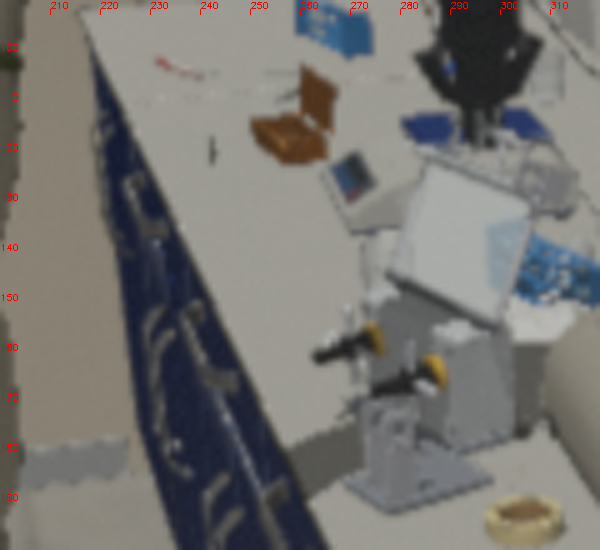

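>>> {"name": "send_rows", "arguments": {"steps": [[[-0.004,0,-0.002],0],[[-0.004,0,-0.002],0],[[-0.004,0,-0.002],0],[[-0.004,0,-0.002],0],[[-0.004,0,-0.002],0],[[-0.004,0,-0.025],0],[[-0.004,0,-0.05],0],[[-0.004,0,-0.07],0]], "hand": 0.35}}

```text
clock: 9.4
position: [0.545, 0.384, 0.3227]
ee_rot: [0.988, 0.154, 0.0, -0.0]
ft_force: [-0.2, 0.5, -0.1]
grip_width: 0.352
```

>>> {"name": "send_rows", "arguments": {"steps": [[[-0.03,-0.025,0],-0.18],[[-0.06,-0.05,0],-0.36],[[-0.09,-0.075,0],-0.54],[[-0.12,-0.1,0],-0.72],[[-0.15,-0.125,0],-0.9],[[-0.18,-0.14,0],-1.08],[[-0.18,-0.14,0],-1.26],[[-0.18,-0.14,0],-1.44]], "hand": 0}}

```text
clock: 10.4
position: [0.3304, 0.4628, 0.3218]
ee_rot: [0.639, 0.769, 0.0, 0.0]
ft_force: [0.9, 0.0, -0.6]
grip_width: -0.0
```

```bash
python3 -c "
from h import *
to(.335,.3145,.124,.309+1.571);snap('4');crop('side','4',240,330,110,200,6);crop('top','4',140,280,140,230,5)"
```

```text
t10.40 pos [0.3304 0.4628 0.3218] ang 1.756 tilt -1.0 F [ 0.9  0.  -0.6] q7 0.72 g -0.0 | shift [-0.1466 -0.0229  0.1978] spin -0.124
```

View pics/side4c.png

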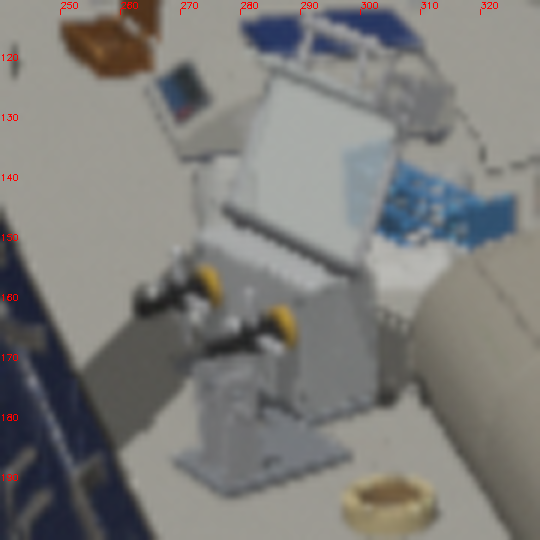

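View pics/top4c.png

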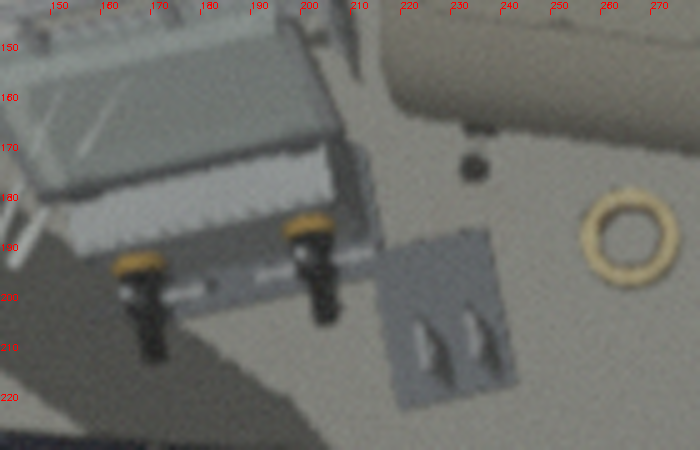

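```bash
python3 - <<'E'
from h import *
T=np.load("pics/top4.npz");S=np.load("pics/side4.npz")
Pt=cloud("top",T["d"]);Ps=cloud("side",S["d"])
c,s=np.cos(YAW),np.sin(YAW);R=np.array([[c,-s],[s,c]])
def loc(P):return np.c_[P[:,:2]@R,P[:,2]]
for n,P,pic in(("top",Pt,T["p"]),("side",Ps,S["p"])):
    hsv=cv2.cvtColor(pic,cv2.COLOR_RGB2HSV);reg=(P[...,0]>.35)&(P[...,0]<.53)&(P[...,1]>.24)&(P[...,1]<.45)&(P[...,2]>.04)&(P[...,2]<.1)
    br=reg&(hsv[...,0]>12)&(hsv[...,0]<25)&(hsv[...,1]>110)
    nl,lab,st,ce=cv2.connectedComponentsWithStats(br.astype(np.uint8))
    for i in range(1,nl):
        if st[i,4]>8:
            q=loc(P[lab==i]);print(n,"brass",ce[i].round(1),st[i,4],np.median(q,0).round(4),q.min(0).round(3),q.max(0).round(3))
    bl=reg&(pic.max(-1)<60)
    nl,lab,st,ce=cv2.connectedComponentsWithStats(bl.astype(np.uint8))
    for i in range(1,nl):
        if st[i,4]>8:
            q=loc(P[lab==i]);print(n,"black",ce[i].round(1),st[i,4],np.median(q,0).round(4),q.min(0).round(3),q.max(0).round(3))
L=loc(Pt.reshape(-1,3))
k=(L[:,2]>.1)&(L[:,2]<.12)&(L[:,1]>.1)&(L[:,1]<.3)&(L[:,0]>.5)&(L[:,0]<.62)
q=L[k];print("top face",len(q),np.percentile(q,[1,5,50,95,99],axis=0).round(4))
k=(L[:,2]>.02)&(L[:,2]<.1)&(abs(L[:,1]-.2)<.02)&(L[:,0]>.48)&(L[:,0]<.6)
q=L[k];print("face",len(q),np.percentile(q[:,0],[5,50,95]).round(4))
L=loc(Ps.reshape(-1,3))
k=(L[:,2]>.02)&(L[:,2]<.1)&(abs(L[:,1]-.2)<.08)&(L[:,0]>.48)&(L[:,0]<.6)
q=L[k];print("face side",len(q),np.histogram(q[:,0],bins=np.arange(.5,.6,.004)))
# spokes: points in the star plane
for n,P in(("top",Pt),("side",Ps)):
    L=loc(P.reshape(-1,3));k=(L[:,2]>.092)&(L[:,2]<.13)&(L[:,0]>.48)&(L[:,0]<.535)&(L[:,1]>.1)&(L[:,1]<.32);print(n,L[k].round(3).tolist())
E
```

```text
top brass [200.7 184.6] 17 [0.534  0.1417 0.0874] [0.531 0.133 0.081] [0.54  0.157 0.094]
top brass [167.  192.2] 21 [0.5331 0.2509 0.0901] [0.53  0.24  0.083] [0.54  0.263 0.095]
top black [203.5 194.5] 77 [0.504  0.1406 0.0825] [0.475 0.132 0.042] [0.528 0.152 0.094]
top black [169.4 202.8] 102 [0.5018 0.2512 0.081 ] [0.469 0.243 0.041] [0.528 0.264 0.091]
side brass [274.6 156.9] 14 [0.531  0.2431 0.0823] [0.527 0.232 0.071] [0.539 0.254 0.089]
side brass [286.9 163.2] 14 [0.5342 0.1333 0.0826] [0.527 0.125 0.069] [0.539 0.151 0.089]
side black [267.6 159.4] 28 [0.4952 0.2463 0.0759] [0.471 0.232 0.062] [0.53  0.257 0.087]
side black [280.2 166.2] 28 [0.4986 0.1385 0.0744] [0.474 0.128 0.066] [0.526 0.145 0.086]
top face 675 [[0.5061 0.1184 0.1013]
 [0.539  0.1239 0.1049]
 [0.555  0.1989 0.1123]
 [0.5733 0.2732 0.1175]
 [0.5748 0.2802 0.1192]]
face 101 [0.5113 0.5395 0.5412]
face side 356 (array([10, 23, 24, 19,  8,  3, 11, 12, 22, 48, 86, 22,  6,  3,  1,  2,  1,
        5,  2,  4,  2,  2,  3,  4]), array([0.5  , 0.504, 0.508, 0.512, 0.516, 0.52 , 0.524, 0.528, 0.532,
       0.536
[... 668 characters left out ...]
0.51, 0.251, 0.11], [0.512, 0.251, 0.099], [0.507, 0.256, 0.114], [0.505, 0.252, 0.118], [0.506, 0.251, 0.112], [0.508, 0.25, 0.102], [0.51, 0.25, 0.094], [0.504, 0.255, 0.108], [0.505, 0.253, 0.104], [0.505, 0.252, 0.1], [0.507, 0.251, 0.093]]
side [[0.51, 0.254, 0.112], [0.508, 0.25, 0.108], [0.515, 0.253, 0.106], [0.51, 0.254, 0.102], [0.512, 0.248, 0.103], [0.511, 0.258, 0.095], [0.513, 0.251, 0.097], [0.534, 0.25, 0.092], [0.505, 0.248, 0.095], [0.512, 0.148, 0.108], [0.514, 0.143, 0.109], [0.534, 0.16, 0.099], [0.511, 0.147, 0.104], [0.51, 0.137, 0.107], [0.507, 0.14, 0.102], [0.509, 0.134, 0.103], [0.507, 0.141, 0.097], [0.511, 0.139, 0.097], [0.534, 0.108, 0.1], [0.506, 0.14, 0.093]]
```

```bash
cat >> h.py <<'E'
def tom(xm,ym,z,ang=YAW+np.pi/2):
    c,s=np.cos(YAW),np.sin(YAW);to(c*xm-s*ym,s*xm+c*ym,z,ang)
    p=manip.get_obs()["position"];print("  now xm,ym,z",np.round([c*p[0]+s*p[1],-s*p[0]+c*p[1],p[2]],4))
E
python3 -c "
from h import *
tom(.5095,.292,.14)"
```

```text
t10.50 pos [0.3308 0.4626 0.3217] ang 1.751 tilt -1.0 F [-0.3 -0.8 -0.6] q7 0.71 g -0.001 | shift [-0.0408  0.0593  0.1817] spin -0.128
  now xm,ym,z [0.4558 0.3401 0.3217]
```

>>> {"name": "send_rows", "arguments": {"steps": [[[-0.008,0.012,0.03],-0.03],[[-0.016,0.024,0.06],-0.06],[[-0.025,0.036,0.09],-0.09],[[-0.033,0.048,0.12],-0.128],[[-0.041,0.059,0.15],-0.128],[[-0.041,0.059,0.182],-0.128],[[-0.041,0.059,0.182],-0.128],[[-0.041,0.059,0.182],-0.128]]}}

```text
clock: 11.5
position: [0.3964, 0.4334, 0.141]
ee_rot: [0.592, 0.806, 0.001, -0.0]
ft_force: [0.7, 0.3, 0.6]
grip_width: -0.003
```

```bash
python3 -c "
from h import *
tom(.5095,.292,.064)
snap('5');crop('side','5',240,330,110,200,6);crop('top','5',140,280,140,230,5)"
```

```text
t11.50 pos [0.3964 0.4334 0.141 ] ang 1.875 tilt -1.0 F [0.7 0.3 0.6] q7 0.96 g -0.003 | shift [-0.0004 -0.0001  0.077 ] spin -0.005
  now xm,ym,z [0.5095 0.2923 0.141 ]
```

View pics/side5c.png

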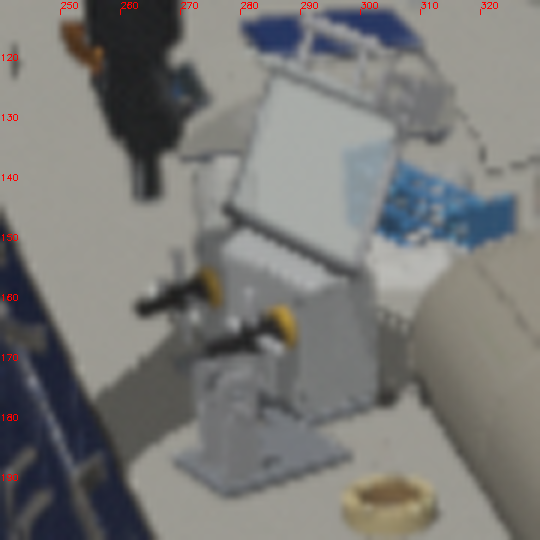

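>>> {"name": "send_rows", "arguments": {"steps": [[[0,0,0.02],0],[[0,0,0.04],0],[[0,0,0.055],0],[[0,0,0.061],0],[[0,0,0.067],0],[[0,0,0.073],0],[[0,0,0.077],0],[[0,0,0.077],0]]}}

```text
clock: 12.6
position: [0.396, 0.4345, 0.0648]
ee_rot: [0.591, 0.807, 0.002, -0.0]
ft_force: [-5.7, -0.5, 13.7]
grip_width: 0.001
```

```bash
python3 -c "
from h import *
tom(.5095,.292,.064)
snap('6');crop('side','6',250,310,130,190,8);crop('top','6',140,220,170,220,8)"
```

```text
t12.60 pos [0.396  0.4345 0.0648] ang 1.878 tilt -1.0 F [-5.7 -0.5 13.7] q7 0.96 g 0.001 | shift [-0.0015  0.0001  0.0008] spin -0.002
  now xm,ym,z [0.5094 0.2935 0.0648]
```

View pics/side6c.png

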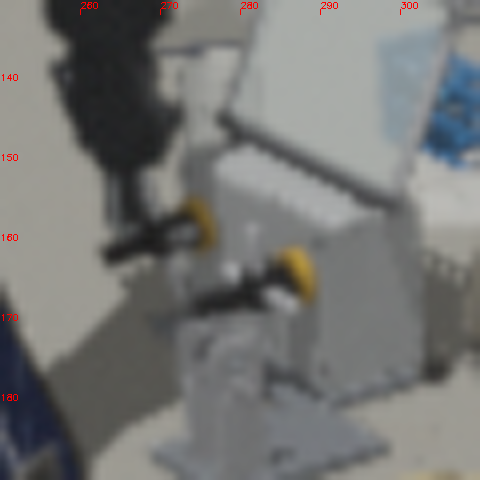

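View pics/top6c.png

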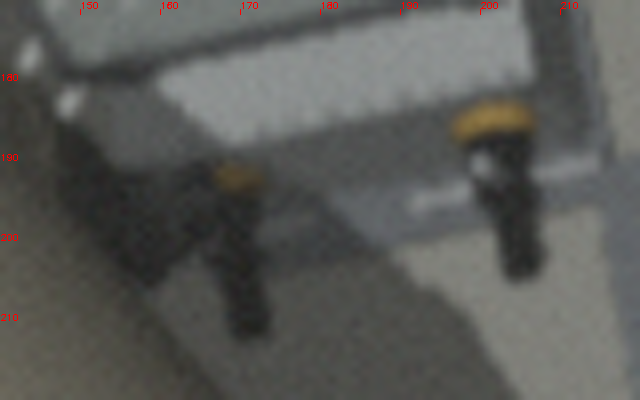

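>>> {"name": "send_rows", "arguments": {"steps": [[[0.006,0,0],0],[[0.006,0,-0.02],0],[[0.006,0,-0.045],0],[[0.006,-0.003,-0.063],0],[[-0.008,-0.003,-0.063],0],[[-0.0215,-0.003,-0.063],0],[[-0.0215,-0.003,-0.063],0],[[-0.0215,-0.003,-0.063],0]]}}

```text
clock: 13.7
position: [0.3996, 0.4111, 0.1251]
ee_rot: [0.591, 0.807, -0.0, -0.0]
ft_force: [-0.2, -0.3, -0.6]
grip_width: -0.003
```

```bash
python3 -c "
from h import *
tom(.5065,.2705,.127)
snap('7');crop('side','7',250,310,130,190,8);crop('top','7',140,220,170,220,8)"
```

```text
t13.70 pos [0.3996 0.4111 0.1251] ang 1.877 tilt -1.0 F [-0.2 -0.3 -0.6] q7 0.99 g -0.003 | shift [ 0.0004  0.0008 -0.0019] spin -0.003
  now xm,ym,z [0.5057 0.2701 0.1251]
```

View pics/side7c.png

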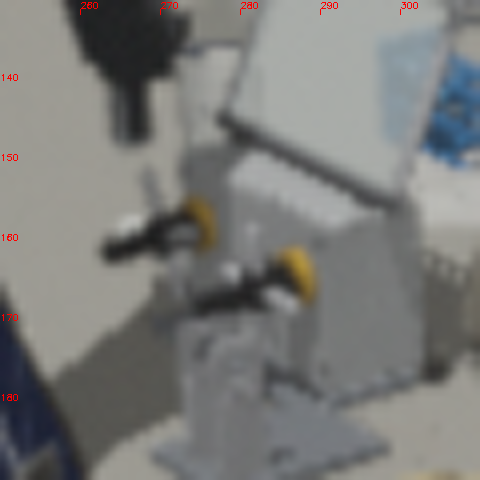

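>>> {"name": "send_rows", "arguments": {"steps": [[[0,0,0.012],0],[[0.002,0,0.021],0],[[0.007,0,0.031],0],[[0.012,0,0.04],0],[[0.017,0,0.048],0],[[0.02,0,0.056],0],[[0.0215,0,0.063],0],[[0.0215,0,0.063],0]]}}

```text
clock: 14.8
position: [0.3906, 0.4389, 0.0638]
ee_rot: [0.589, 0.808, 0.004, -0.003]
ft_force: [-6.6, 18.4, 3.9]
grip_width: 0.003
```

>>> {"name": "send_rows", "arguments": {"steps": [[[0.006,0,0],0],[[0.006,0,-0.02],0],[[0.006,0,-0.045],0],[[0.006,-0.003,-0.063],0],[[-0.008,-0.003,-0.063],0],[[-0.0215,-0.003,-0.063],0],[[-0.0215,-0.003,-0.063],0],[[-0.0215,-0.003,-0.063],0]]}}

```text
clock: 15.8
position: [0.3967, 0.4103, 0.1251]
ee_rot: [0.591, 0.807, -0.0, -0.0]
ft_force: [-0.6, 0.0, 0.8]
grip_width: 0.0
```

```bash
python3 -c "
from h import *
tom(.5035,.2705,.127)
snap('8');crop('side','8',250,310,130,190,8);crop('top','8',140,220,170,220,8)"
```

```text
t15.80 pos [0.3967 0.4103 0.1251] ang 1.877 tilt -1.0 F [-0.6  0.   0.8] q7 0.99 g 0.0 | shift [ 0.0003  0.0008 -0.0019] spin -0.003
  now xm,ym,z [0.5027 0.2702 0.1251]
```

View pics/side8c.png

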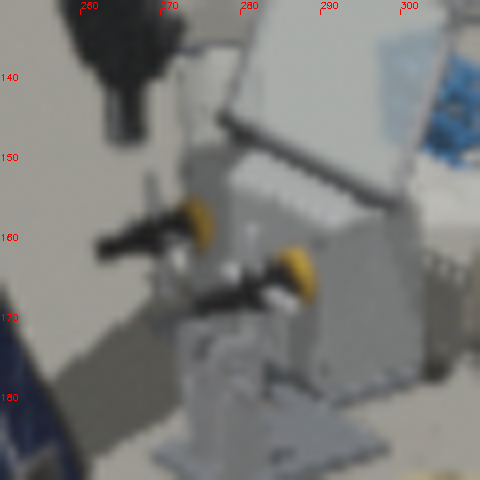

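View pics/top8c.png

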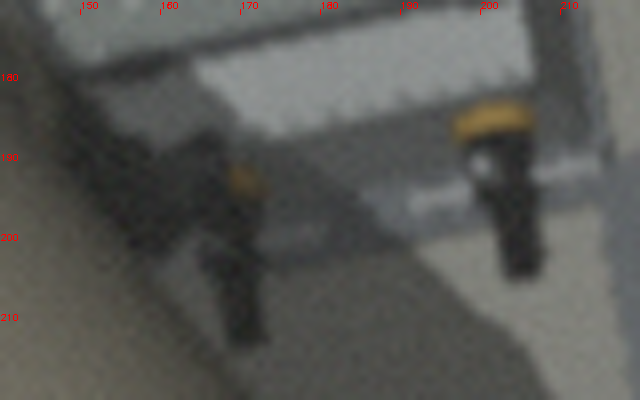

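```bash
cat >> h.py <<'E'
def spokes(tag,ya,za=.075,x0=.485,x1=.52):
    c,s=np.cos(YAW),np.sin(YAW)
    for n in("side","top"):
        f=np.load(f"pics/{n}{tag}.npz");P=cloud(n,f["d"]);xm=c*P[...,0]+s*P[...,1];ym=-s*P[...,0]+c*P[...,1]-ya;z=P[...,2]-za
        r=np.hypot(ym,z);m=(xm>x0)&(xm<x1)&(r>.02)&(r<.046)
        a=np.degrees(np.arctan2(ym[m],z[m])) # from vertical, + toward +y
        o=np.argsort(a);print(n,[(int(a[i]),int(r[m][i]*1000),int(xm[m][i]*1000)) for i in o])
        b=(xm<.49)&(xm>.43)&(r<.012);print("  stub min xm",np.sort(xm[b])[:4].round(4))
E
python3 -c "
from h import *
for t in '478':print(t);spokes(t,.2525)"
```

```text
4
side [(-177, 29, 514), (-170, 32, 511), (-149, 22, 509), (-96, 31, 510), (-93, 36, 512), (-93, 27, 517), (-88, 26, 507), (-82, 40, 505), (-69, 21, 511), (-13, 20, 505), (-9, 28, 511), (-5, 22, 512), (-4, 33, 507), (0, 30, 514), (1, 36, 510), (3, 26, 509), (14, 20, 511), (81, 29, 506), (84, 22, 503), (85, 30, 513), (87, 22, 508), (171, 25, 511), (174, 34, 510), (176, 40, 515), (177, 28, 510)]
  stub min xm [0.4706 0.4734 0.4741 0.4744]
top [(-177, 32, 510), (-96, 30, 508), (-95, 20, 506), (-93, 37, 509), (-91, 24, 508), (-89, 25, 515), (-88, 21, 509), (-86, 35, 509), (-86, 28, 510), (-86, 28, 507), (-85, 35, 505), (-83, 33, 512), (-83, 36, 511), (-82, 23, 511), (-82, 33, 509), (-79, 30, 512), (-75, 21, 511), (-74, 28, 509), (-4, 27, 507), (-3, 23, 512), (-3, 37, 505), (-2, 35, 509), (-2, 25, 505), (0, 42, 504), (0, 39, 508), (1, 29, 504), (4, 39, 509), (4, 33, 504), (5, 39, 506), (75, 25, 508), (81, 37, 508), (82, 38, 505), (83, 28, 509), (83, 28, 513), (84, 37, 511), (84, 35, 508), (85, 22, 512), (86, 22, 509), (86, 35, 511), (86, 29, 507), (87, 26, 506), (88, 31, 514), (89, 42, 51
[... 1854 characters left out ...]
 28, 509), (-174, 33, 503), (-173, 34, 510), (-172, 24, 505), (-171, 30, 506), (-99, 21, 513), (-85, 31, 503), (-82, 36, 508), (-82, 29, 510), (-82, 22, 505), (-80, 25, 504), (-78, 36, 504), (-77, 33, 505), (-75, 20, 508), (-75, 30, 502), (-75, 28, 509), (-72, 36, 507), (-71, 32, 505), (-71, 25, 507), (-69, 29, 505), (-68, 21, 504), (0, 22, 506), (1, 37, 506), (3, 26, 505), (4, 40, 506), (4, 24, 509), (5, 31, 504), (6, 25, 502), (7, 36, 504), (8, 41, 503), (12, 26, 503), (18, 27, 504), (83, 20, 504), (84, 23, 505), (88, 26, 506), (89, 24, 503), (90, 27, 503), (90, 20, 508), (91, 23, 509), (94, 34, 505), (95, 20, 512), (96, 31, 505), (178, 36, 505)]
  stub min xm [0.4666 0.4668 0.4681 0.4684]
```

>>> {"name": "send_rows", "arguments": {"steps": [[[-0.02,0,-0.008],0],[[-0.042,0,-0.008],0],[[-0.042,0,0.01],0],[[-0.042,0,0.03],0],[[-0.03,0,0.031],0],[[-0.018,0,0.031],0],[[-0.006,0,0.031],0],[[0.004,0,0.031],0]]}}

```text
clock: 16.9
position: [0.3961, 0.413, 0.0947]
ee_rot: [0.591, 0.806, -0.001, 0.001]
ft_force: [2.2, -8.0, 2.2]
grip_width: 0.0
```

```bash
python3 -c "
from h import *
tom(.5035,.2745,.096)
snap('9');spokes('9',.2525)"
```

```text
t16.90 pos [0.3961 0.413  0.0947] ang 1.876 tilt -1.0 F [ 2.2 -8.   2.2] q7 0.98 g 0.0 | shift [ 0.0015  0.0005 -0.0013] spin -0.004
  now xm,ym,z [0.5029 0.273  0.0947]
side [(-143, 27, 506), (-141, 33, 508), (-129, 31, 507), (-127, 25, 504), (-126, 20, 506), (-126, 38, 508), (-109, 34, 503), (-52, 23, 502), (-47, 41, 502), (-42, 35, 500), (-34, 36, 502), (-32, 32, 509), (3, 35, 494), (10, 30, 490), (11, 43, 498), (13, 39, 493), (14, 35, 508), (14, 40, 488), (14, 31, 508), (15, 40, 510), (15, 25, 490), (17, 44, 490), (17, 41, 505), (17, 45, 507), (22, 32, 505), (26, 43, 498), (26, 27, 504), (27, 36, 507), (27, 28, 499), (28, 34, 496), (29, 38, 503), (33, 24, 499), (35, 27, 511), (37, 32, 492), (37, 36, 494), (55, 22, 506), (67, 32, 513), (136, 33, 506), (137, 43, 509), (145, 35, 509), (146, 26, 507)]
  stub min xm [0.4665 0.4678 0.4689 0.469 ]
top [(-135, 22, 504), (-134, 26, 510), (-132, 28, 503), (-130, 32, 509), (-129, 31, 503), (-127, 34, 509), (-126, 34, 505), (-126, 28, 509), (-125, 21, 509), (-123, 20, 506), (-122, 27, 505), (-121, 32, 501), (-121, 23, 505), (-120, 23, 502), (-115, 29, 504), (-31, 35, 506), (-30, 34, 500), (-29, 22, 501), (-28, 41, 501), (-27, 34, 507), (-24, 39, 502), (-24, 38, 499), (-22, 28, 505), (-21, 22, 501), (-21, 30, 502), (-15, 20, 505), (14, 37, 495), (17, 44, 495), (20, 32, 493), (24, 43, 490), (24, 38, 494), (25, 33, 494), (28, 36, 491), (34, 34, 489), (35, 29, 493), (42, 34, 491), (129, 32, 507), (133, 36, 505), (138, 35, 505)]
  stub min xm [0.4661 0.4669 0.467  0.4678]
```

>>> {"name": "send_rows", "arguments": {"steps": [[[0.006,0,0.007],0],[[0.01,0,0.013],0],[[0.014,0,0.019],0],[[0.018,-0.001,0.025],0],[[0.021,-0.002,0.031],0],[[0.024,-0.002,0.037],0],[[0.024,-0.002,0.037],0],[[0.024,-0.002,0.037],0]]}}

```text
clock: 18.0
position: [0.3863, 0.4375, 0.0582]
ee_rot: [0.591, 0.807, 0.001, -0.0]
ft_force: [-0.6, 2.2, 2.9]
grip_width: 0.006
```

>>> {"name": "send_rows", "arguments": {"steps": [[[0.008,0,0],0],[[0.015,0,0],0],[[0.015,0,-0.02],0],[[0.015,0,-0.05],0],[[0.01,-0.001,-0.07],0],[[-0.01,-0.001,-0.07],0],[[-0.027,-0.001,-0.07],0],[[-0.027,-0.001,-0.07],0]]}}

```text
clock: 19.0
position: [0.3946, 0.4079, 0.1267]
ee_rot: [0.592, 0.806, -0.001, 0.0]
ft_force: [-0.4, -0.2, 0.8]
grip_width: 0.0
```

```bash
python3 -c "
from h import *
tom(.5,.2745,.096)
snap('10');spokes('10',.2525)"
```

```text
t19.00 pos [0.3946 0.4079 0.1267] ang 1.874 tilt -1.0 F [-0.4 -0.2  0.8] q7 0.99 g 0.0 | shift [0.006  0.0001 0.0307] spin -0.006
  now xm,ym,z [0.4999 0.2685 0.1267]
side [(-173, 31, 507), (-171, 42, 510), (-168, 35, 505), (-163, 36, 508), (-161, 25, 505), (-157, 31, 508), (-152, 27, 508), (-152, 21, 504), (-147, 22, 508), (-85, 26, 502), (-84, 31, 504), (-84, 36, 507), (-75, 40, 506), (-75, 27, 502), (-75, 35, 503), (-10, 20, 500), (-4, 25, 496), (-3, 29, 502), (4, 32, 505), (8, 22, 504), (8, 33, 501), (18, 36, 505), (20, 27, 503)]
  stub min xm [0.4647 0.4675 0.4691 0.4693]
top [(-169, 28, 502), (-169, 40, 504), (-169, 28, 505), (-164, 29, 501), (-162, 40, 506), (-161, 29, 508), (-159, 26, 504), (-158, 32, 507), (-155, 29, 503), (-78, 25, 500), (-76, 22, 501), (-75, 37, 504), (-75, 33, 501), (-74, 24, 507), (-71, 33, 508), (-70, 21, 508), (-69, 37, 506), (-69, 28, 502), (-69, 25, 503), (-69, 32, 501), (-66, 34, 504), (-66, 38, 502), (-65, 22, 501), (-61, 33, 504), (8, 24, 499), (8, 23, 503), (10, 28, 502), (11, 33, 502), (11, 38, 501), (14, 20, 497), (15, 24, 500), (16, 29, 500), (18, 26, 507), (19, 32, 500), (22, 34, 503), (24, 32, 501), (87, 23, 506), (88, 20, 505), (97, 22, 503), (98, 33, 499), (98, 25, 504), (99, 29, 505), (102, 34, 503), (102, 30, 502), (104, 38, 504), (104, 27, 501), (111, 34, 500), (114, 27, 502), (115, 24, 501)]
  stub min xm [0.4643 0.4644 0.4652 0.4659]
```

>>> {"name": "send_rows", "arguments": {"steps": [[[-0.02,0,-0.008],0],[[-0.042,0,-0.008],0],[[-0.042,0,0.01],0],[[-0.042,0,0.03],0],[[-0.03,0,0.033],0],[[-0.018,-0.001,0.033],0],[[-0.006,-0.001,0.033],0],[[0.005,-0.001,0.033],0]]}}

```text
clock: 20.1
position: [0.3916, 0.4146, 0.0949]
ee_rot: [0.591, 0.807, -0.001, 0.001]
ft_force: [0.7, -6.1, 3.1]
grip_width: -0.002
```

>>> {"name": "send_rows", "arguments": {"steps": [[[0.006,0,0.007],0],[[0.01,0,0.013],0],[[0.014,-0.001,0.019],0],[[0.018,-0.001,0.025],0],[[0.021,-0.001,0.031],0],[[0.023,-0.001,0.033],0],[[0.023,-0.001,0.033],0],[[0.023,-0.001,0.033],0]]}}

```text
clock: 21.1
position: [0.3831, 0.4367, 0.0616]
ee_rot: [0.591, 0.807, -0.0, -0.0]
ft_force: [-0.6, 0.4, -0.1]
grip_width: -0.002
```

>>> {"name": "send_rows", "arguments": {"steps": [[[0.008,0,0],0],[[0.015,0,0],0],[[0.015,0,-0.02],0],[[0.015,0,-0.05],0],[[0.01,-0.001,-0.07],0],[[0.01,-0.001,-0.07],0],[[0.01,-0.001,-0.07],0],[[0.01,-0.001,-0.07],0]]}}

```text
clock: 22.1
position: [0.379, 0.4454, 0.1305]
ee_rot: [0.591, 0.807, -0.001, -0.0]
ft_force: [0.7, -0.2, 0.1]
grip_width: -0.001
```

```bash
python3 -c "
from h import *
tom(.5,.2745,.096)
snap('11');spokes('11',.2525);crop('side','11',250,310,130,190,8)"
```

```text
t22.10 pos [0.379  0.4454 0.1305] ang 1.877 tilt -1.0 F [ 0.7 -0.2  0.1] q7 0.93 g -0.001 | shift [-0.0346  0.0037  0.0345] spin -0.003
  now xm,ym,z [0.4965 0.3091 0.1305]
side [(-174, 25, 502), (-169, 34, 500), (-168, 21, 507), (-164, 29, 499), (-163, 39, 502), (-158, 30, 503), (-157, 25, 504), (-154, 20, 500), (-151, 34, 499), (-87, 27, 506), (-87, 25, 503), (-75, 37, 502), (-74, 23, 499), (-74, 32, 500), (-71, 21, 495), (1, 24, 498), (2, 34, 499), (3, 30, 493), (3, 35, 494), (10, 22, 505), (13, 37, 503), (16, 37, 499), (29, 27, 505), (46, 20, 505), (95, 23, 497)]
  stub min xm [0.4614 0.4614 0.4627 0.4629]
top [(-172, 29, 499), (-165, 30, 501), (-164, 34, 498), (-162, 33, 501), (-161, 28, 504), (-161, 21, 500), (-160, 25, 497), (-78, 36, 501), (-77, 33, 501), (-75, 34, 504), (-74, 30, 502), (-72, 34, 498), (-71, 32, 505), (-70, 24, 500), (-70, 21, 504), (-68, 20, 498), (-66, 29, 499), (-66, 33, 497), (-63, 30, 495), (-63, 22, 500), (-61, 32, 501), (-58, 20, 501), (7, 31, 498), (10, 41, 497), (13, 31, 502), (14, 30, 499), (15, 25, 497), (16, 23, 504), (16, 38, 502), (17, 34, 496), (17, 38, 499), (18, 43, 498), (18, 31, 503), (19, 28, 497), (20, 40, 502), (22, 35, 497), (91, 24, 503), (94, 35, 502), (96, 36, 499), (96, 22, 503), (96, 22, 499), (97, 29, 498), (98, 33, 499), (98, 29, 504), (98, 26, 497), (98, 39, 504), (99, 33, 502), (99, 26, 501), (101, 30, 502), (102, 41, 501), (102, 24, 497), (103, 39, 498), (103, 20, 499)]
  stub min xm [0.461  0.4611 0.4619 0.4623]
```

View pics/side11c.png

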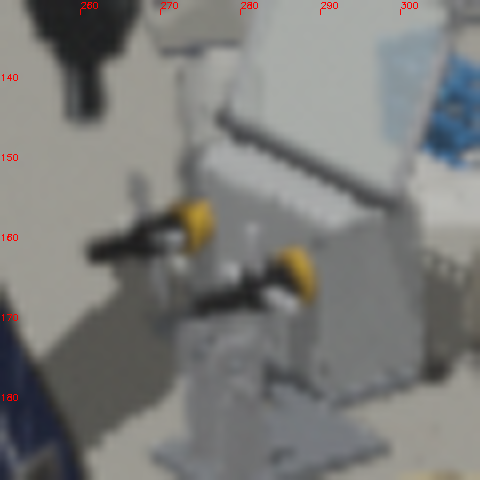

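>>> {"name": "send_rows", "arguments": {"steps": [[[0,-0.01,-0.01],0],[[-0.01,-0.0225,-0.01],0],[[-0.03,-0.0225,-0.01],0],[[-0.05,-0.0225,-0.01],0],[[-0.0566,-0.0225,-0.01],0],[[-0.0566,-0.0225,0.005],0],[[-0.0566,-0.0225,0.025],0],[[-0.0566,-0.0225,0.045],0]], "hand": 0.5, "force": 100}}

```text
clock: 23.2
position: [0.3744, 0.3855, 0.0849]
ee_rot: [0.591, 0.807, -0.0, -0.0]
ft_force: [0.7, -0.3, -0.0]
grip_width: 0.497
```

>>> {"name": "send_rows", "arguments": {"steps": [[[0,0,0.015],0],[[0,0,0.029],0],[[0,0,0.029],0],[[0,0,0.029],0],[[0,0,0.029],0],[[0,0,0.029],0],[[0,0,0.029],0],[[0,0,0.029],0]]}}

```text
clock: 24.2
position: [0.3751, 0.3851, 0.0577]
ee_rot: [0.591, 0.807, 0.0, -0.0]
ft_force: [-0.7, 0.4, 0.7]
grip_width: 0.498
```

```bash
python3 -c "
from h import *
tom(.474,.2525,.0563)
snap('12');crop('side','12',250,310,130,190,8)"
```

```text
t24.20 pos [0.3751 0.3851 0.0577] ang 1.877 tilt -1.0 F [-0.7  0.4  0.7] q7 0.99 g 0.498 | shift [-0.0003 -0.0004  0.0014] spin -0.003
  now xm,ym,z [0.4744 0.2528 0.0577]
```

View pics/side12c.png

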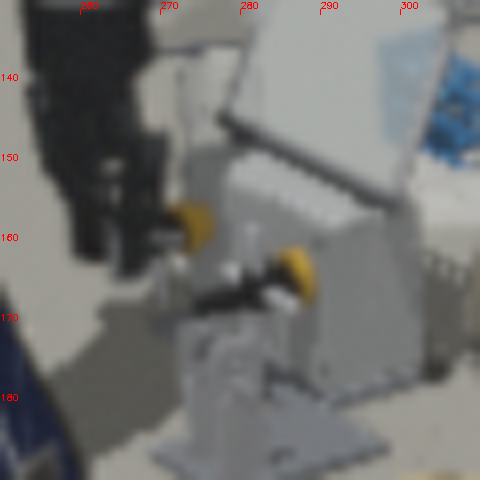

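Fingers straddle the stub. Close and draw out.

>>> {"name": "send_rows", "arguments": {"steps": [[[0,0,0.001],0],[[0,0,0.001],0],[[0,0,0.001],0],[[0,0,0.001],0],[[0,0,0.001],0],[[0,0,0.001],0],[[0,0,0.001],0],[[0,0,0.001],0]], "hand": 0, "force": 100}}

```text
clock: 25.3
position: [0.3749, 0.3853, 0.0567]
ee_rot: [0.591, 0.807, 0.0, -0.0]
ft_force: [-1.6, 1.3, 0.8]
grip_width: 0.148
```

>>> {"name": "send_rows", "arguments": {"steps": [[[0,-0.003,0],0],[[0,-0.008,0],0],[[0,-0.014,0],0],[[0,-0.02,0],0],[[0,-0.02,0],0],[[0,-0.02,0],0],[[0,-0.02,0],0],[[0,-0.02,0],0]]}}

```text
clock: 26.3
position: [0.3561, 0.3789, 0.0566]
ee_rot: [0.591, 0.807, -0.0, 0.0]
ft_force: [-0.7, 0.5, -0.7]
grip_width: 0.149
```

```bash
python3 -c "
from h import *
tom(.454,.2525,.0563)
snap('13');spokes('13',.2525,x0=.465)"
```

```text
t26.30 pos [0.3561 0.3789 0.0566] ang 1.877 tilt -1.0 F [-0.7  0.5 -0.7] q7 0.97 g 0.149 | shift [-0.0002 -0.0005  0.0003] spin -0.003
  now xm,ym,z [0.4545 0.2527 0.0566]
side [(-172, 20, 481), (-166, 35, 482), (-164, 30, 483), (-162, 35, 486), (-161, 39, 480), (-160, 24, 478), (-159, 25, 483), (-158, 31, 486), (-158, 40, 484), (-134, 22, 480), (-84, 28, 480), (-83, 32, 483), (-83, 36, 486), (-78, 30, 489), (-75, 26, 503), (-74, 38, 481), (-73, 32, 479), (-73, 24, 477), (150, 23, 484)]
  stub min xm [0.4429 0.443  0.4442 0.4452]
top [(-77, 37, 484), (-72, 35, 484), (-69, 25, 483), (-66, 34, 484), (-65, 25, 477), (-64, 31, 481), (-63, 26, 479), (-63, 22, 477), (-61, 37, 480), (-61, 24, 483), (-15, 23, 504)]
  stub min xm [0.4416 0.4418 0.4418 0.442 ]
```

>>> {"name": "send_rows", "arguments": {"steps": [[[0,-0.008,0],0],[[0,-0.016,0],0],[[0,-0.024,0],0],[[0,-0.032,0],0],[[0,-0.04,0],0],[[0,-0.046,0],0],[[0,-0.052,0],0],[[0,-0.052,0],0]]}}

```text
clock: 27.4
position: [0.3061, 0.3633, 0.0566]
ee_rot: [0.591, 0.807, 0.0, -0.0]
ft_force: [0.0, 0.3, -1.0]
grip_width: 0.149
```

```bash
python3 -c "
from h import *
tom(.402,.2525,.0563)
snap('14');crop('side','14',230,310,130,190,8)
spokes('14',.2525,x0=.41,x1=.47)"
```

```text
t27.40 pos [0.3061 0.3633 0.0566] ang 1.877 tilt -1.0 F [ 0.   0.3 -1. ] q7 0.9 g 0.149 | shift [-0.0005 -0.      0.0003] spin -0.002
  now xm,ym,z [0.402  0.253  0.0566]
side [(-178, 27, 429), (-174, 37, 431), (-167, 32, 430), (-161, 37, 433), (-157, 32, 433), (-149, 22, 429), (-146, 27, 427), (-77, 30, 427), (-77, 43, 431), (-75, 44, 425), (-72, 26, 435), (-71, 20, 453), (-70, 23, 431), (-67, 21, 448), (-67, 21, 427), (-40, 21, 447), (28, 29, 411), (78, 20, 453), (173, 24, 431)]
  stub min xm [0.4314 0.4371 0.4386 0.4387]
top [(-164, 32, 431), (-80, 22, 426), (-78, 34, 432), (-74, 28, 427), (-72, 22, 432), (-72, 32, 426), (-70, 34, 432), (-69, 33, 429), (-67, 38, 427), (-66, 23, 428), (-66, 27, 430), (-66, 23, 425), (-65, 27, 427), (-64, 33, 432), (-62, 33, 428), (-61, 21, 429), (-59, 23, 431), (-2, 20, 454)]
  stub min xm [0.4319 0.433  0.4356 0.4359]
```

View pics/side14c.png

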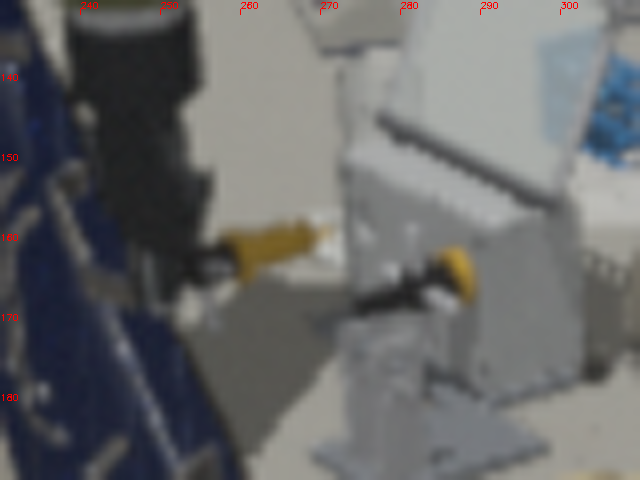

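>>> {"name": "send_rows", "arguments": {"steps": [[[0,0,-0.02],0],[[0,0,-0.04],0],[[0,0,-0.065],0],[[0,0,-0.09],0],[[0,0,-0.115],0],[[0,0,-0.14],0],[[0,0,-0.164],0],[[0,0,-0.164],0]]}}

```text
clock: 28.5
position: [0.3071, 0.3641, 0.2221]
ee_rot: [0.591, 0.807, 0.002, -0.0]
ft_force: [1.5, 0.7, -2.2]
grip_width: 0.151
```

```bash
python3 - <<'E'
from h import *
to(.45,-.2,.22,1.34)
T=np.load("pics/top14.npz");P=cloud("top",T["d"])
m=(P[...,2]>.03)&(P[...,0]>.4)&(P[...,0]<.65)&(P[...,1]>-.45)&(P[...,1]<.1)
q=P[m]
for y in np.arange(-.4,.2,.05):
    k=abs(q[:,1]-y)<.02
    if k.sum():i=np.argsort(q[k][:,0])[:3];print(round(y,2),q[k][i].round(3).tolist(),q[k][:,2].max())
# tray rim points
m=(P[...,2]>.012)&(P[...,2]<.03)&(P[...,0]>.33)&(P[...,0]<.56)&(P[...,1]>-.42)&(P[...,1]<-.14)
q=P[m];print(len(q));
for a in(-.20,-.215,-.23,-.245,-.26):
    c,s=np.cos(a),np.sin(a);L=q[:,:2]@np.array([[c,-s],[s,c]]);print(a,np.percentile(L,[1,3,97,99],axis=0).round(4).tolist())
hsv=T["p"];crop("top","14",330,430,165,250,7)
crop("top","14",140,300,130,240,5,"top14e")
E
```

```text
t28.50 pos [0.3071 0.3641 0.2221] ang 1.877 tilt -1.0 F [ 1.5  0.7 -2.2] q7 0.91 g 0.151 | shift [-0.581  -0.0337  0.0008] spin 0.537
-0.4 [[0.613, -0.412, 0.032], [0.618, -0.385, 0.033], [0.644, -0.398, 0.031]] 0.03266464253894363
-0.25 [[0.522, -0.231, 0.058], [0.522, -0.24, 0.061], [0.522, -0.232, 0.071]] 0.1562764697335255
-0.2 [[0.523, -0.211, 0.06], [0.524, -0.21, 0.069], [0.524, -0.213, 0.07]] 0.15693114139374775
-0.15 [[0.527, -0.168, 0.069], [0.528, -0.169, 0.053], [0.528, -0.166, 0.049]] 0.15955535509483232
-0.1 [[0.531, -0.112, 0.072], [0.531, -0.112, 0.059], [0.532, -0.106, 0.056]] 0.15507812941458554
-0.05 [[0.534, -0.07, 0.059], [0.534, -0.06, 0.056], [0.535, -0.04, 0.06]] 0.15862055079411097
-0.0 [[0.537, -0.014, 0.068], [0.537, -0.007, 0.065], [0.537, -0.017, 0.068]] 0.15311620082566169
0.05 [[0.539, 0.035, 0.071], [0.54, 0.04, 0.055], [0.54, 0.052, 0.062]] 0.15489231938127568
0.1 [[0.541, 0.085, 0.061], [0.541, 0.091, 0.07], [0.542, 0.088, 0.068]] 0.15294810192648867
331
-0.2 [[0.4216, -0.2983], [0.423, -0.2968], [0.5756, -0.0869], [0.5766, -0.0856]]
-0.215 [[0.4257, -0.29], [0.4271, -0.2891], [0.5782, -0.0799], [0.5794, -0.0788]]
-0.23 [[0.4297, -0.282], [0.4307, -0.2813], [0.581, -0.0727], [0.5821, -0.0719]]
-0.245 [[0.4334, -0.2739], [0.4338, -0.2735], [0.5838, -0.065], [0.5845, -0.0648]]
-0.26 [[0.4352, -0.2668], [0.4359, -0.2659], [0.5865, -0.0576], [0.5874, -0.0568]]
```

View pics/top14c.png

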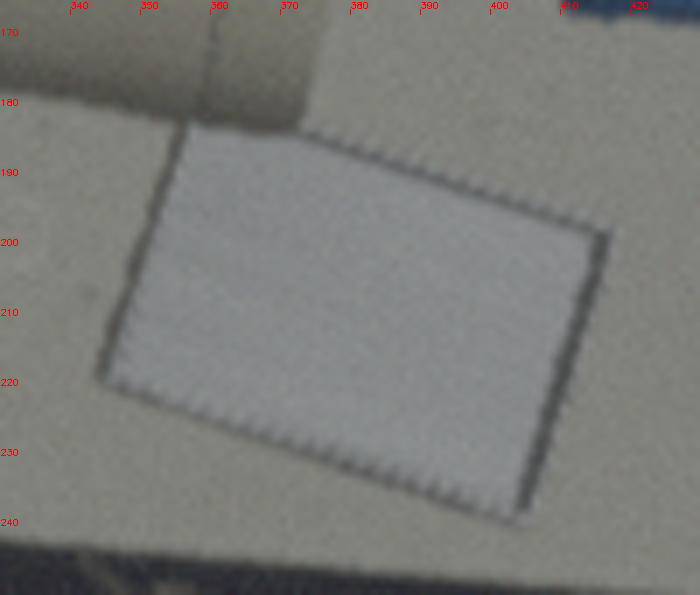

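>>> {"name": "send_rows", "arguments": {"steps": [[[-0.03,0.008,-0.015],0.03],[[-0.075,0.014,-0.028],0.06],[[-0.125,0.02,-0.028],0.1],[[-0.175,0.026,-0.028],0.14],[[-0.225,0.032,-0.028],0.18],[[-0.275,0.032,-0.028],0.22],[[-0.325,0.032,-0.028],0.25],[[-0.371,0.032,-0.028],0.277]]}}

```text
clock: 29.5
position: [0.4486, 0.0161, 0.248]
ee_rot: [0.698, 0.716, -0.0, -0.0]
ft_force: [-0.2, 0.6, -1.3]
grip_width: 0.154
```

```bash
python3 -c "
from h import *
to(.389,-.332,.2,1.331)
snap('15');crop('top','15',180,440,130,260,3)"
```

```text
t29.50 pos [0.4486 0.0161 0.248 ] ang 1.597 tilt -1.0 F [-0.2  0.6 -1.3] q7 1.43 g 0.154 | shift [-0.3464 -0.0686  0.0481] spin 0.266
```

View pics/top15c.png

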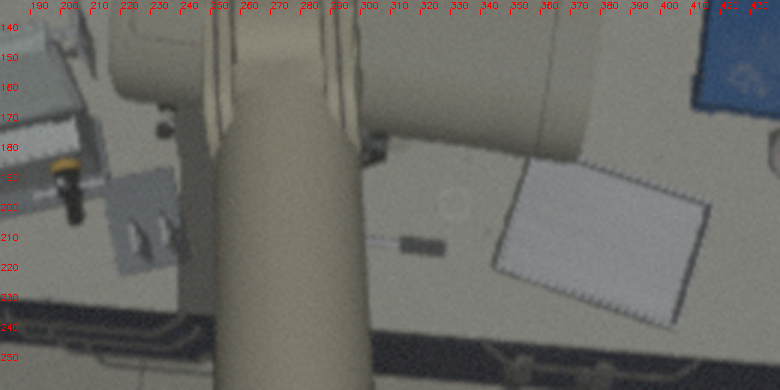

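>>> {"name": "send_rows", "arguments": {"steps": [[[-0.03,-0.006,0],0.03],[[-0.075,-0.015,0],0.06],[[-0.125,-0.025,0],0.1],[[-0.175,-0.035,0],0.14],[[-0.225,-0.045,0],0.18],[[-0.275,-0.055,0.01],0.22],[[-0.32,-0.064,0.03],0.25],[[-0.346,-0.069,0.048],0.266]]}}

```text
clock: 30.6
position: [0.3878, -0.3312, 0.1999]
ee_rot: [0.787, 0.617, -0.0, 0.0]
ft_force: [0.1, 0.9, -0.3]
grip_width: 0.15
```

```bash
python3 -c "
from h import *
to(.389,-.332,.035,1.331)
snap('16');crop('top','16',300,470,130,260,4);crop('side','16',280,400,190,300,5)"
```

```text
t30.60 pos [ 0.3878 -0.3312  0.1999] ang 1.33 tilt -1.0 F [ 0.1  0.9 -0.3] q7 2.04 g 0.15 | shift [-0.0004  0.0014  0.1649] spin -0.001
```

View pics/side16c.png

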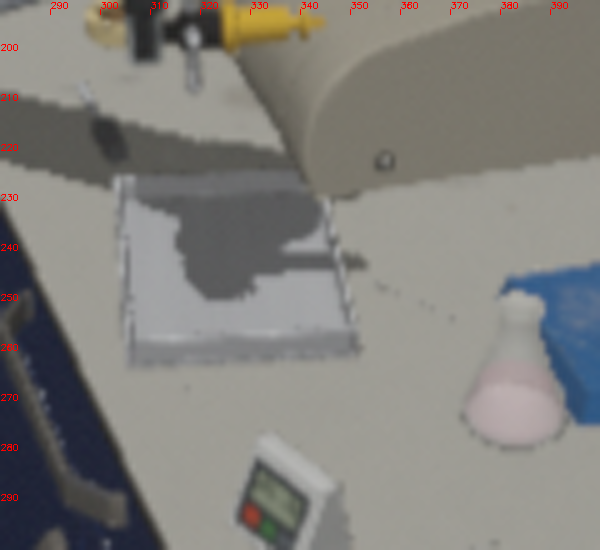

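View pics/top16c.png

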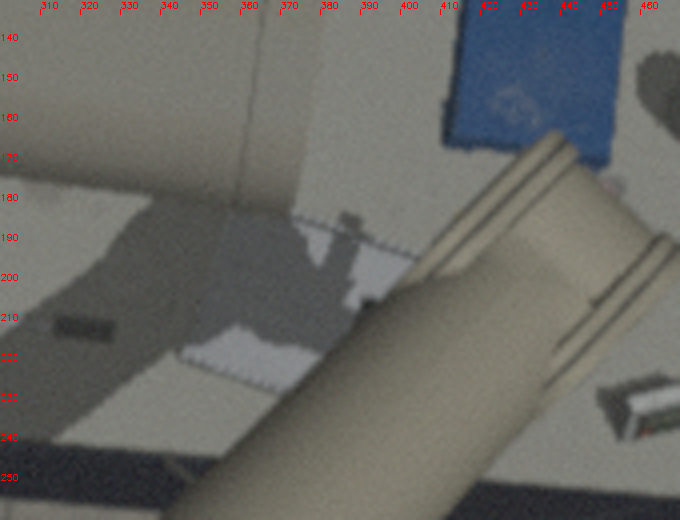

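```bash
python3 - <<'E'
from h import *
S=np.load("pics/side16.npz");P=cloud("side",S["d"]);hsv=cv2.cvtColor(S["p"],cv2.COLOR_RGB2HSV)
m=(P[...,2]>.1)&(hsv[...,0]>12)&(hsv[...,0]<28)&(hsv[...,1]>110)&(P[...,0]>.35)&(P[...,0]<.6)&(abs(P[...,1]+.33)<.08)
q=P[m];c,s=np.cos(-.24),np.sin(-.24);L=(q[:,:2]-[.4525,-.286])@np.array([[c,-s],[s,c]])
o=np.argsort(L[:,0]);print(len(q));print(np.c_[L,q[:,2]][o][[0,2,4,len(q)//2,-5,-3,-2,-1]].round(4))
E
```

```text
130
[[-0.0047 -0.0708  0.2126]
 [-0.0045 -0.0694  0.2187]
 [-0.0044 -0.0691  0.2254]
 [ 0.0172 -0.0661  0.2126]
 [ 0.0508 -0.0691  0.219 ]
 [ 0.0545 -0.0641  0.2198]
 [ 0.0548 -0.0612  0.2218]
 [ 0.0571 -0.0674  0.2213]]
```

>>> {"name": "send_rows", "arguments": {"steps": [[[0,0.001,0.025],0],[[0,0.001,0.05],0],[[0,0.001,0.075],0],[[0,0.001,0.1],0],[[0,0.001,0.125],0],[[0,0.001,0.145],0],[[0,0.001,0.158],0],[[0,0.001,0.165],0]]}}

```text
clock: 31.7
position: [0.3908, -0.3285, 0.0353]
ee_rot: [0.786, 0.619, 0.0, -0.0]
ft_force: [-0.1, -0.2, -1.3]
grip_width: 0.145
```

>>> {"name": "send_rows", "arguments": {"steps": [[[0,0,0.001],0],[[0,0,0.002],0],[[0,0,0.003],0],[[0,0,0.004],0],[[0,0,0.005],0],[[0,0,0.006],0],[[0,0,0.007],0],[[0,0,0.007],0]]}}

```text
clock: 32.7
position: [0.3908, -0.3288, 0.0285]
ee_rot: [0.786, 0.619, -0.0, -0.0]
ft_force: [-0.1, 0.3, -1.5]
grip_width: 0.152
```

```bash
python3 -c "
from h import *
to(.389,-.332,.027,1.331)
snap('17');crop('side','17',280,400,190,300,5)"
```

```text
t32.70 pos [ 0.3908 -0.3288  0.0285] ang 1.334 tilt -1.0 F [-0.1  0.3 -1.5] q7 2.23 g 0.152 | shift [-0.0035 -0.001   0.0015] spin 0.003
```

View pics/side17c.png

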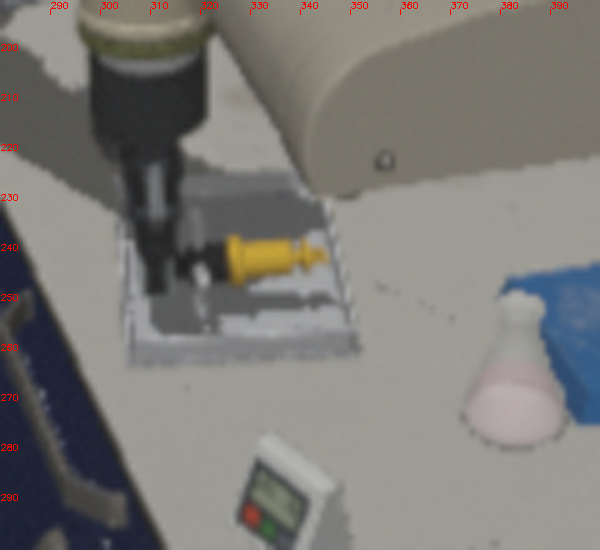

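>>> {"name": "send_rows", "arguments": {"steps": [[[0,0,0.001],0],[[0,0,0.002],0],[[0,0,0.003],0],[[0,0,0.004],0],[[0,0,0.004],0],[[0,0,0.004],0],[[0,0,0.004],0],[[0,0,0.004],0]]}}

```text
clock: 33.8
position: [0.3903, -0.3288, 0.0254]
ee_rot: [0.786, 0.618, 0.0, -0.001]
ft_force: [-7.9, 5.0, 19.1]
grip_width: 0.157
```

>>> {"name": "send_rows", "arguments": {"steps": [[[0,0,0],0],[[0,0,0],0],[[0,0,0],0],[[0,0,0],0],[[0,0,0],0],[[0,0,0],0],[[0,0,0],0],[[0,0,0],0]], "hand": 0.4, "force": 20}}

```text
clock: 34.8
position: [0.3908, -0.3289, 0.0246]
ee_rot: [0.786, 0.619, 0.0, -0.0]
ft_force: [-0.2, -0.4, 0.2]
grip_width: 0.4
```

```bash
python3 -c "
from h import *
to(.389,-.332,.027,1.331)
snap('18');crop('side','18',280,400,190,300,5)"
```

```text
t34.80 pos [ 0.3908 -0.3289  0.0246] ang 1.334 tilt -1.0 F [-0.2 -0.4  0.2] q7 2.24 g 0.4 | shift [-0.0035 -0.001  -0.0024] spin 0.003
```

View pics/side18c.png

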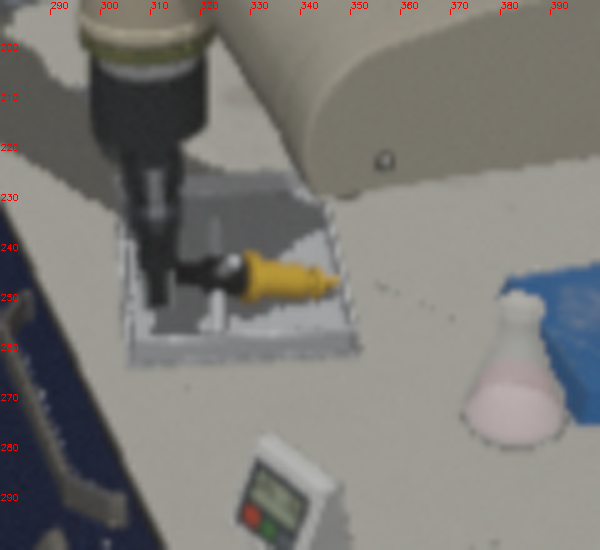

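>>> {"name": "send_rows", "arguments": {"steps": [[[0,0,-0.01],0],[[0,0,-0.025],0],[[0,0,-0.05],0],[[0,0,-0.08],0],[[0,0,-0.12],0],[[0,0,-0.16],0],[[0,0,-0.2],0],[[0,0,-0.22],0]], "hand": 0.6}}

```text
clock: 35.9
position: [0.391, -0.3296, 0.2477]
ee_rot: [0.786, 0.618, 0.001, 0.001]
ft_force: [-0.2, 0.2, -1.0]
grip_width: 0.6
```

```bash
python3 -c "
from h import *
to(.45,.02,.25,1.6)
snap('19');crop('side','19',280,400,190,300,5)
import numpy as np
S=np.load('pics/side19.npz');P=cloud('side',S['d']);c,s=np.cos(-.24),np.sin(-.24);L=(P[...,:2]-[.4525,-.286])@np.array([[c,-s],[s,c]])
m=(abs(L[...,0])<.09)&(abs(L[...,1])<.12)&(P[...,2]>.026)&(P[...,2]<.13);q=np.c_[L[m],P[...,2][m]];print(len(q),q.min(0),q.max(0))"
```

```text
t35.90 pos [ 0.391  -0.3296  0.2477] ang 1.333 tilt -1.0 F [-0.2  0.2 -1. ] q7 2.0 g 0.6 | shift [ 0.3537 -0.0249 -0.0024] spin -0.267
563 [-0.04877978 -0.11390757  0.02608358] [0.08989807 0.11900391 0.12914925]
```

View pics/side19c.png

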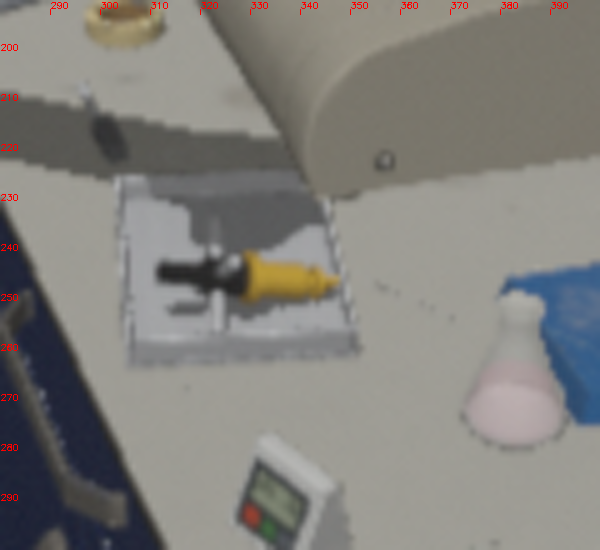

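>>> {"name": "send_rows", "arguments": {"steps": [[[0.025,-0.002,0],-0.03],[[0.07,-0.006,0],-0.06],[[0.12,-0.01,0],-0.1],[[0.17,-0.013,0],-0.14],[[0.22,-0.016,0],-0.18],[[0.27,-0.02,0],-0.22],[[0.32,-0.023,0],-0.25],[[0.354,-0.025,-0.002],-0.267]], "hand": 0, "force": 30}}

```text
clock: 37.0
position: [0.4491, 0.0232, 0.246]
ee_rot: [0.696, 0.718, -0.0, -0.0]
ft_force: [0.3, 0.6, 0.1]
grip_width: -0.0
```

```bash
python3 -c "
from h import *
tom(.508,.115,.16,1.8798)"
```

```text
t37.00 pos [0.4491 0.0232 0.246 ] ang 1.603 tilt -1.0 F [0.3 0.6 0.1] q7 1.42 g -0.0 | shift [0.2408 0.0078 0.086 ] spin -0.277
  now xm,ym,z [ 0.4349 -0.1145  0.246 ]
```

>>> {"name": "send_rows", "arguments": {"steps": [[[0.025,0.001,0],-0.04],[[0.065,0.002,0],-0.08],[[0.11,0.004,0],-0.12],[[0.155,0.006,0],-0.17],[[0.195,0.008,0.01],-0.22],[[0.225,0.008,0.03],-0.26],[[0.24,0.008,0.06],-0.277],[[0.24,0.008,0.086],-0.277]]}}

```text
clock: 38.0
position: [0.4496, 0.2619, 0.1591]
ee_rot: [0.59, 0.808, -0.001, -0.0]
ft_force: [0.1, 0.0, 0.2]
grip_width: -0.004
```

```bash
python3 -c "
from h import *
tom(.508,.115,.096,1.8798)
snap('20');spokes('20',.1425);crop('side','20',250,310,130,190,8)"
```

```text
t38.00 pos [0.4496 0.2619 0.1591] ang 1.881 tilt -1.0 F [0.1 0.  0.2] q7 1.3 g -0.004 | shift [0.0023 0.0001 0.0631] spin 0.001
  now xm,ym,z [0.508  0.1127 0.1591]
side [(-179, 34, 514), (-178, 27, 509), (-176, 23, 514), (-166, 27, 511), (-95, 30, 508), (-93, 35, 510), (-89, 43, 511), (-89, 25, 507), (-87, 32, 513), (-87, 30, 509), (-83, 21, 514), (-22, 26, 507), (-15, 29, 508), (-11, 34, 504), (-10, 37, 510), (-6, 27, 506), (-4, 30, 512), (0, 35, 509), (84, 28, 507), (93, 36, 517), (94, 25, 510), (100, 42, 514), (169, 25, 512), (173, 41, 517)]
  stub min xm [0.4722 0.4727 0.4735 0.4749]
top [(-96, 24, 508), (-95, 27, 507), (-89, 31, 512), (-89, 38, 510), (-87, 22, 514), (-86, 28, 509), (-85, 35, 507), (-85, 35, 510), (-85, 36, 514), (-83, 22, 510), (-82, 33, 514), (-82, 29, 512), (-79, 20, 514), (-77, 22, 506), (-73, 27, 508), (-72, 28, 511)]
  stub min xm []
```

View pics/side20c.png

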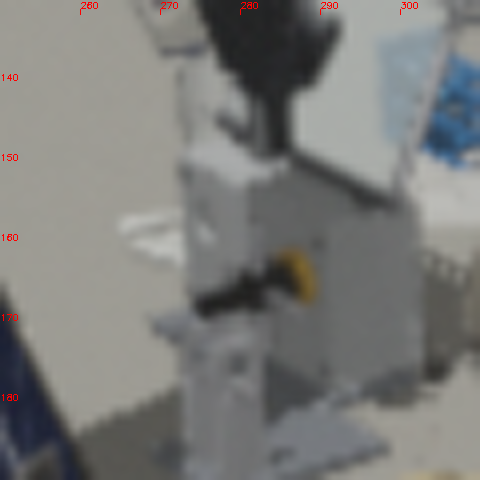

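>>> {"name": "send_rows", "arguments": {"steps": [[[0,0,0.02],0],[[0,0,0.045],0],[[0,0,0.064],0],[[0.012,0,0.064],0],[[0.024,0,0.064],0],[[0.034,0,0.064],0],[[0.044,0,0.064],0],[[0.053,0,0.064],0]]}}

```text
clock: 39.1
position: [0.4349, 0.3117, 0.0976]
ee_rot: [0.591, 0.807, 0.0, 0.001]
ft_force: [1.4, -5.1, 1.3]
grip_width: -0.003
```

>>> {"name": "send_rows", "arguments": {"steps": [[[0.006,0,0.007],0],[[0.01,-0.001,0.013],0],[[0.014,-0.002,0.019],0],[[0.018,-0.003,0.025],0],[[0.021,-0.003,0.031],0],[[0.024,-0.003,0.037],0],[[0.024,-0.003,0.037],0],[[0.024,-0.003,0.037],0]]}}

```text
clock: 40.1
position: [0.4237, 0.3344, 0.0596]
ee_rot: [0.59, 0.807, 0.0, -0.0]
ft_force: [-1.7, 2.0, 2.6]
grip_width: 0.003
```

>>> {"name": "send_rows", "arguments": {"steps": [[[0.008,0,0],0],[[0.015,0,0],0],[[0.015,0,-0.02],0],[[0.015,0,-0.05],0],[[0.01,-0.001,-0.078],0],[[-0.01,-0.001,-0.078],0],[[-0.027,-0.001,-0.078],0],[[-0.027,-0.001,-0.078],0]]}}

```text
clock: 41.1
position: [0.4317, 0.3056, 0.1366]
ee_rot: [0.592, 0.806, -0.001, 0.0]
ft_force: [0.2, 0.2, 0.0]
grip_width: -0.003
```

```bash
python3 -c "
from h import *
tom(.504,.143,.096,1.8798)
snap('21');spokes('21',.1425)"
```

```text
t41.10 pos [0.4317 0.3056 0.1366] ang 1.875 tilt -1.0 F [0.2 0.2 0. ] q7 1.21 g -0.003 | shift [-0.0168 -0.0001  0.0407] spin -0.005
  now xm,ym,z [0.5042 0.1598 0.1366]
side [(-165, 40, 508), (-162, 32, 514), (-155, 30, 507), (-152, 25, 503), (-151, 36, 509), (-149, 35, 504), (-148, 21, 503), (-147, 22, 508), (-142, 27, 505), (-79, 34, 512), (-77, 28, 506), (-75, 40, 504), (-70, 45, 507), (-69, 33, 509), (-68, 28, 506), (0, 27, 502), (3, 31, 504), (3, 25, 509), (6, 29, 510), (12, 34, 507), (12, 20, 505), (14, 38, 509), (28, 34, 507), (39, 20, 515)]
  stub min xm [0.4704 0.4711 0.4715 0.4723]
top [(-166, 29, 504), (-163, 33, 504), (-161, 26, 506), (-159, 25, 509), (-159, 31, 510), (-159, 35, 507), (-151, 25, 505), (-76, 26, 505), (-75, 31, 514), (-72, 39, 508), (-68, 36, 508), (-68, 33, 509), (-67, 25, 508), (-67, 36, 505), (-65, 23, 512), (-65, 39, 510), (-64, 30, 506), (-64, 31, 509), (-62, 28, 510), (-61, 35, 505), (-57, 28, 503), (-57, 25, 508), (-53, 23, 508), (4, 24, 504), (8, 28, 503), (10, 24, 508), (11, 38, 505), (11, 31, 503), (12, 29, 507), (13, 40, 509), (14, 41, 502), (15, 31, 510), (17, 31, 504), (18, 20, 503), (18, 40, 510), (19, 35, 507), (20, 24, 502), (20, 39, 504), (23, 36, 508), (90, 20, 510), (93, 31, 503), (95, 21, 508), (95, 31, 507), (95, 25, 505), (98, 25, 509), (99, 26, 502), (99, 35, 508), (99, 39, 509), (101, 22, 505), (101, 29, 510), (101, 36, 505), (102, 30, 504), (105, 30, 507), (107, 39, 503), (107, 42, 508), (108, 34, 512)]
  stub min xm [0.4674 0.4677 0.4695 0.4695]
```

>>> {"name": "send_rows", "arguments": {"steps": [[[-0.022,0,0],0],[[-0.044,0,0],0],[[-0.044,0,0.02],0],[[-0.044,0,0.04],0],[[-0.032,0,0.041],0],[[-0.018,0,0.041],0],[[-0.006,0,0.041],0],[[0.006,0,0.041],0]]}}

```text
clock: 42.2
position: [0.43, 0.3136, 0.0973]
ee_rot: [0.591, 0.807, -0.0, 0.001]
ft_force: [1.2, -5.5, 4.1]
grip_width: 0.003
```

>>> {"name": "send_rows", "arguments": {"steps": [[[0.006,0,0.007],0],[[0.01,-0.001,0.013],0],[[0.014,-0.002,0.019],0],[[0.018,-0.003,0.025],0],[[0.021,-0.003,0.031],0],[[0.024,-0.003,0.037],0],[[0.024,-0.003,0.037],0],[[0.024,-0.003,0.037],0]]}}

```text
clock: 43.2
position: [0.4188, 0.3357, 0.0594]
ee_rot: [0.59, 0.807, -0.0, -0.0]
ft_force: [-1.5, 1.8, 1.0]
grip_width: -0.002
```

>>> {"name": "send_rows", "arguments": {"steps": [[[0.008,0,0],0],[[0.015,0,0],0],[[0.015,0,-0.02],0],[[0.015,0,-0.05],0],[[0.01,-0.001,-0.078],0],[[-0.01,-0.001,-0.078],0],[[-0.027,-0.001,-0.078],0],[[-0.027,-0.001,-0.078],0]]}}

```text
clock: 44.2
position: [0.427, 0.3073, 0.1367]
ee_rot: [0.592, 0.806, -0.001, 0.0]
ft_force: [-0.3, 0.5, 0.3]
grip_width: -0.001
```

```bash
python3 -c "
from h import *
tom(.500,.143,.096,1.8798)
snap('22');spokes('22',.1425)"
```

```text
t44.20 pos [0.427  0.3073 0.1367] ang 1.875 tilt -1.0 F [-0.3  0.5  0.3] q7 1.2 g -0.001 | shift [-0.0198 -0.0001  0.0407] spin -0.005
  now xm,ym,z [0.5002 0.1628 0.1367]
side [(-161, 26, 510), (-160, 35, 507), (-158, 39, 505), (-157, 25, 504), (-152, 22, 509), (-152, 30, 506), (-85, 35, 511), (-85, 26, 501), (-81, 36, 500), (-79, 45, 500), (-77, 22, 503), (-76, 29, 505), (-76, 37, 506), (-3, 28, 501), (5, 36, 500), (9, 34, 506), (12, 20, 505), (14, 29, 507), (18, 30, 503), (21, 26, 503), (38, 22, 505), (103, 28, 506), (104, 37, 505), (179, 23, 510)]
  stub min xm [0.4631 0.4637 0.4665 0.4672]
top [(-165, 35, 505), (-164, 35, 508), (-160, 24, 502), (-158, 24, 505), (-89, 33, 505), (-79, 25, 502), (-77, 36, 506), (-76, 32, 500), (-75, 33, 506), (-75, 29, 501), (-75, 30, 504), (-74, 26, 505), (-74, 27, 508), (-74, 31, 507), (-72, 23, 502), (-70, 35, 502), (-68, 25, 505), (5, 22, 504), (6, 30, 503), (8, 21, 501), (9, 35, 499), (11, 31, 503), (13, 34, 506), (14, 23, 502), (14, 35, 500), (15, 34, 504), (19, 36, 500), (19, 20, 499), (19, 35, 504), (23, 24, 499), (86, 21, 500), (94, 31, 507), (95, 28, 506), (96, 22, 505), (97, 35, 505), (98, 25, 506), (99, 26, 503), (99, 33, 504), (101, 40, 506), (101, 30, 504), (102, 37, 502), (103, 22, 509), (103, 41, 504), (104, 31, 501), (104, 20, 501), (106, 35, 502), (107, 20, 508)]
  stub min xm [0.4654 0.4655 0.4657 0.4675]
```

>>> {"name": "send_rows", "arguments": {"steps": [[[-0.022,0,0],0],[[-0.046,0,0],0],[[-0.046,0,0.02],0],[[-0.046,0,0.04],0],[[-0.034,0,0.041],0],[[-0.02,-0.001,0.041],0],[[-0.008,-0.001,0.041],0],[[0.003,-0.001,0.041],0]]}}

```text
clock: 45.3
position: [0.425, 0.3124, 0.0974]
ee_rot: [0.591, 0.807, -0.0, 0.001]
ft_force: [0.8, -3.0, 2.8]
grip_width: 0.003
```

>>> {"name": "send_rows", "arguments": {"steps": [[[0.006,0,0.007],0],[[0.01,-0.001,0.013],0],[[0.014,-0.002,0.019],0],[[0.018,-0.002,0.025],0],[[0.021,-0.002,0.031],0],[[0.024,-0.002,0.036],0],[[0.024,-0.002,0.036],0],[[0.024,-0.002,0.036],0]]}}

```text
clock: 46.3
position: [0.4151, 0.3343, 0.0603]
ee_rot: [0.59, 0.807, -0.0, -0.0]
ft_force: [-1.5, 1.5, -1.0]
grip_width: 0.002
```

>>> {"name": "send_rows", "arguments": {"steps": [[[0.008,0,0],0],[[0.015,0,0],0],[[0.015,0,-0.02],0],[[0.015,0,-0.05],0],[[0.015,-0.005,-0.08],0],[[0.01,-0.012,-0.08],0],[[-0.01,-0.018,-0.08],0],[[-0.03,-0.02,-0.08],0]]}}

```text
clock: 47.3
position: [0.4054, 0.2974, 0.1397]
ee_rot: [0.591, 0.807, -0.001, -0.0]
ft_force: [0.2, -0.3, -0.5]
grip_width: -0.001
```

```bash
python3 -c "
from h import *
tom(.474,.1425,.0563,1.8798)
snap('23');spokes('23',.1425)"
```

```text
t47.30 pos [0.4054 0.2974 0.1397] ang 1.878 tilt -1.0 F [ 0.2 -0.3 -0.5] q7 1.18 g -0.001 | shift [-0.0175 -0.0024  0.0834] spin -0.002
  now xm,ym,z [0.4766 0.16   0.1397]
side [(-160, 24, 500), (-159, 25, 504), (-155, 20, 505), (-85, 22, 498), (-84, 26, 501), (-83, 33, 502), (-81, 40, 503), (-75, 32, 503), (-75, 26, 501), (-74, 22, 499), (-1, 22, 502), (1, 26, 503), (8, 27, 500), (11, 31, 501), (15, 35, 503), (16, 33, 509), (18, 29, 508), (26, 21, 503), (93, 30, 503), (101, 29, 501), (102, 38, 501)]
  stub min xm [0.4645 0.4647 0.4658 0.4671]
top [(-174, 28, 498), (-172, 34, 499), (-170, 34, 505), (-169, 40, 503), (-169, 31, 501), (-82, 25, 506), (-79, 31, 498), (-77, 25, 502), (-76, 33, 503), (-75, 29, 501), (-75, 22, 500), (-75, 30, 504), (-75, 36, 499), (-73, 22, 503), (-72, 37, 502), (-71, 29, 497), (-71, 26, 498), (-71, 34, 499), (-60, 22, 499)]
  stub min xm [0.4623 0.4626 0.4631 0.4633]
```

>>> {"name": "send_rows", "arguments": {"steps": [[[-0.009,-0.001,0],0],[[-0.0175,-0.0024,0],0],[[-0.0175,-0.0024,0],0],[[-0.0175,-0.0024,0.02],0],[[-0.0175,-0.0024,0.04],0],[[-0.0175,-0.0024,0.06],0],[[-0.0175,-0.0024,0.083],0],[[-0.0175,-0.0024,0.083],0]], "hand": 0.5, "force": 100}}

```text
clock: 48.4
position: [0.4076, 0.2817, 0.0563]
ee_rot: [0.59, 0.807, -0.001, -0.0]
ft_force: [0.2, 0.8, 0.8]
grip_width: 0.496
```

>>> {"name": "send_rows", "arguments": {"steps": [[[0,0,0],0],[[0,0,0],0],[[0,0,0],0],[[0,0,0],0],[[0,0,0],0],[[0,0,0],0],[[0,0,0],0],[[0,0,0],0]], "hand": 0, "force": 100}}

```text
clock: 49.4
position: [0.4091, 0.2826, 0.0581]
ee_rot: [0.591, 0.807, 0.001, 0.0]
ft_force: [1.3, -0.3, 5.3]
grip_width: 0.151
```

>>> {"name": "send_rows", "arguments": {"steps": [[[0,-0.003,0],0],[[0,-0.008,0],0],[[0,-0.014,0],0],[[0,-0.02,0],0],[[0,-0.02,0],0],[[0,-0.02,0],0],[[0,-0.02,0],0],[[0,-0.02,0],0]]}}

```text
clock: 50.4
position: [0.3896, 0.2761, 0.0575]
ee_rot: [0.591, 0.807, -0.0, -0.0]
ft_force: [-0.6, 0.2, 1.4]
grip_width: 0.149
```

```bash
python3 -c "
from h import *
tom(.474,.1425,.0563,1.8798)
snap('24');spokes('24',.1425,x0=.465);crop('side','24',250,310,130,190,8)"
```

```text
t50.40 pos [0.3896 0.2761 0.0575] ang 1.878 tilt -1.0 F [-0.6  0.2  1.4] q7 1.21 g 0.149 | shift [-0.002   0.0189  0.0012] spin -0.002
  now xm,ym,z [0.4551 0.1445 0.0575]
side [(-177, 42, 491), (-89, 21, 503), (-86, 38, 478), (-82, 24, 476), (-82, 36, 485), (-82, 21, 473), (-80, 32, 477), (-79, 39, 478), (-77, 24, 486), (-74, 21, 499), (-73, 29, 479), (-62, 21, 480), (-43, 31, 469)]
  stub min xm [0.4417 0.4422 0.4445 0.4447]
top [(-74, 25, 482), (-73, 30, 484), (-72, 33, 483), (-64, 28, 477), (-62, 25, 481)]
  stub min xm [0.4412 0.4417 0.4421 0.4421]
```

View pics/side24c.png

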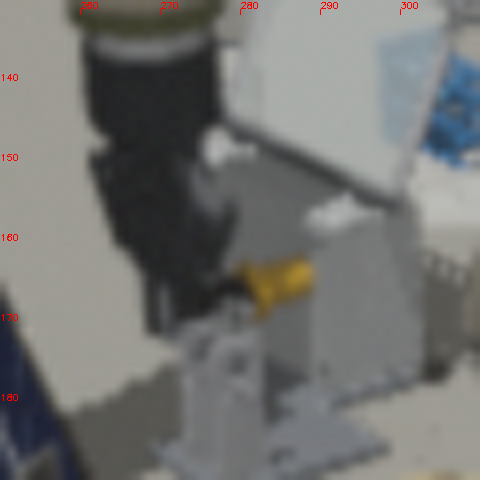

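>>> {"name": "send_rows", "arguments": {"steps": [[[0,-0.008,0],0],[[0,-0.016,0],0],[[0,-0.024,0],0],[[0,-0.032,0],0],[[0,-0.04,0],0],[[0,-0.048,0],0],[[0,-0.055,0],0],[[0,-0.055,0],0]]}}

```text
clock: 51.5
position: [0.3368, 0.2594, 0.0576]
ee_rot: [0.59, 0.807, 0.0, -0.0]
ft_force: [0.1, -0.0, -1.3]
grip_width: 0.147
```

>>> {"name": "send_rows", "arguments": {"steps": [[[0,0,-0.02],0],[[0,0,-0.04],0],[[0,0,-0.065],0],[[0,0,-0.09],0],[[0,0,-0.115],0],[[0,0,-0.14],0],[[0,0,-0.165],0],[[0,0,-0.185],0]]}}

```text
clock: 52.5
position: [0.3375, 0.2596, 0.2437]
ee_rot: [0.591, 0.807, 0.0, 0.0]
ft_force: [0.5, 0.6, -1.7]
grip_width: 0.153
```

```bash
python3 - <<'E'
from h import *
to(.45,.02,.25,1.6)
snap('25');crop('side','25',230,310,100,190,6);crop('top','25',330,430,165,250,7)
c,s=np.cos(-.24),np.sin(-.24)
for n in("side","top"):
    S=np.load(f'pics/{n}25.npz');P=cloud(n,S['d']);L=(P[...,:2]-[.4525,-.286])@np.array([[c,-s],[s,c]])
    hsv=cv2.cvtColor(S["p"],cv2.COLOR_RGB2HSV);reg=(abs(L[...,0])<.09)&(abs(L[...,1])<.13)&(P[...,2]<.1)
    for nm,m in(("brass",reg&(hsv[...,0]>12)&(hsv[...,0]<28)&(hsv[...,1]>110)),("black",reg&(S["p"].max(-1)<60)&(P[...,2]>.01)),("hi",reg&(P[...,2]>.05)&(L[...,0]<.0))):
        q=np.c_[L[m],P[...,2][m]]
        if len(q):print(n,nm,len(q),np.percentile(q,[2,50,98],axis=0).round(3).tolist())
E
```

```text
t52.50 pos [0.3375 0.2596 0.2437] ang 1.878 tilt -1.0 F [ 0.5  0.6 -1.7] q7 1.09 g 0.153 | shift [-0.2624  0.0349 -0.0064] spin 0.278
side brass 102 [[0.01, -0.065, 0.011], [0.033, -0.055, 0.027], [0.064, -0.04, 0.043]]
side black 61 [[-0.045, -0.067, 0.023], [-0.016, -0.062, 0.038], [0.007, -0.052, 0.048]]
side hi 21 [[-0.011, -0.081, 0.051], [-0.007, -0.038, 0.057], [-0.001, -0.026, 0.063]]
top brass 70 [[0.011, -0.056, 0.02], [0.033, -0.043, 0.032], [0.063, -0.033, 0.046]]
top black 69 [[-0.046, -0.06, 0.034], [-0.017, -0.052, 0.044], [0.007, -0.04, 0.051]]
top hi 30 [[-0.041, -0.078, 0.051], [-0.008, -0.054, 0.057], [-0.001, -0.024, 0.065]]
```

View pics/side25c.png

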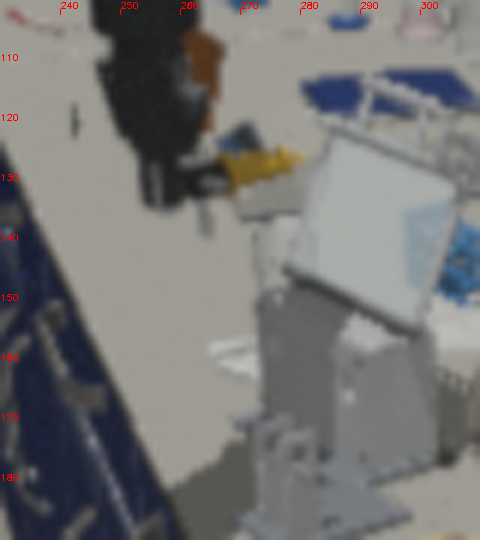

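View pics/top25c.png

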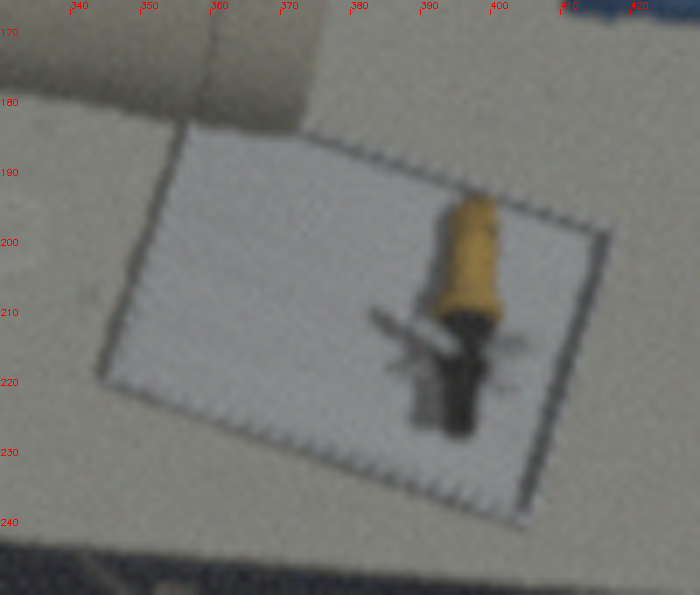

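>>> {"name": "send_rows", "arguments": {"steps": [[[-0.025,0.005,-0.006],0.03],[[-0.06,0.01,-0.01],0.06],[[-0.095,0.015,-0.01],0.1],[[-0.13,0.02,-0.01],0.14],[[-0.165,0.025,-0.01],0.18],[[-0.2,0.03,-0.01],0.22],[[-0.235,0.035,-0.01],0.25],[[-0.262,0.035,-0.01],0.278]]}}

```text
clock: 53.6
position: [0.4499, 0.0178, 0.2519]
ee_rot: [0.698, 0.716, -0.0, -0.0]
ft_force: [-0.2, 0.4, -2.3]
grip_width: 0.145
```

```bash
python3 -c "
from h import *
to(.405,-.2485,.2,1.331)"
```

```text
t53.60 pos [0.4499 0.0178 0.2519] ang 1.597 tilt -1.0 F [-0.2  0.4 -2.3] q7 1.41 g 0.145 | shift [-0.2651 -0.0517  0.0521] spin 0.266
```

>>> {"name": "send_rows", "arguments": {"steps": [[[-0.025,-0.005,0],0.03],[[-0.06,-0.012,0],0.06],[[-0.1,-0.02,0],0.1],[[-0.14,-0.027,0],0.14],[[-0.18,-0.035,0],0.18],[[-0.22,-0.043,0],0.22],[[-0.25,-0.05,0.03],0.25],[[-0.265,-0.052,0.052],0.266]]}}

```text
clock: 54.6
position: [0.4035, -0.2486, 0.1998]
ee_rot: [0.787, 0.617, 0.0, -0.0]
ft_force: [-1.0, 0.1, -0.9]
grip_width: 0.146
```

```bash
cat > plugchk.py <<'E'
from h import *
import sys
t=sys.argv[1]
S=np.load(f"pics/side{t}.npz");P=cloud("side",S["d"]);hsv=cv2.cvtColor(S["p"],cv2.COLOR_RGB2HSV)
m=(P[...,2]>.06)&(hsv[...,0]>12)&(hsv[...,0]<28)&(hsv[...,1]>110)&(P[...,0]>.35)&(P[...,0]<.6)&(abs(P[...,1]+.25)<.08)
q=P[m];c,s=np.cos(-.24),np.sin(-.24);L=(q[:,:2]-[.4525,-.286])@np.array([[c,-s],[s,c]])
o=np.argsort(L[:,0]);print(len(q));print(np.c_[L,q[:,2]][o][[0,2,4,len(q)//2,-5,-3,-2,-1]].round(4))
E
python3 -c "
from h import *
to(.405,-.2485,.035,1.331)
snap('26');crop('side','26',280,400,180,290,5)"; python3 plugchk.py 26
```

```text
t54.60 pos [ 0.4035 -0.2486  0.1998] ang 1.33 tilt -1.0 F [-1.   0.1 -0.9] q7 1.79 g 0.146 | shift [0.0003 0.0014 0.1648] spin -0.001
112
[[-0.0107  0.0133  0.2183]
 [-0.0104  0.0153  0.2245]
 [-0.01    0.0211  0.2254]
 [ 0.0122  0.0144  0.2237]
 [ 0.0448  0.0163  0.2212]
 [ 0.0478  0.014   0.222 ]
 [ 0.0514  0.0174  0.2203]
 [ 0.0515  0.0181  0.2164]]
```

View pics/side26c.png

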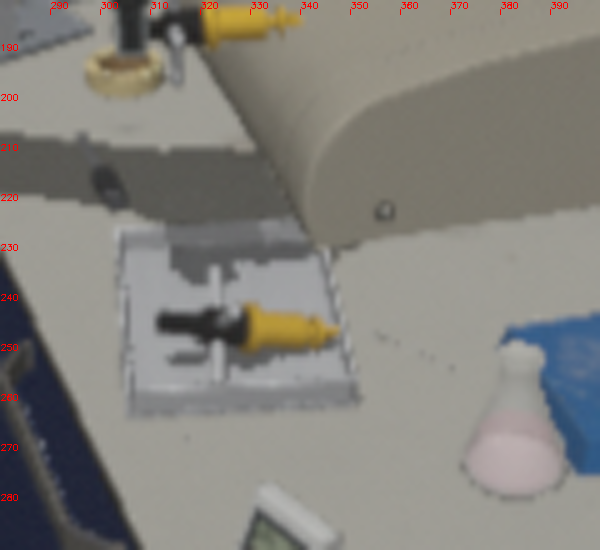

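>>> {"name": "send_rows", "arguments": {"steps": [[[0,0,0.025],0],[[0,0,0.05],0],[[0,0,0.075],0],[[0,0,0.1],0],[[0,0,0.125],0],[[0,0,0.145],0],[[0,0,0.158],0],[[0,0,0.165],0]]}}

```text
clock: 55.7
position: [0.4057, -0.2458, 0.0356]
ee_rot: [0.786, 0.619, 0.0, -0.0]
ft_force: [0.5, -0.3, -1.0]
grip_width: 0.148
```

>>> {"name": "send_rows", "arguments": {"steps": [[[0,0,0.0015],0],[[0,0,0.003],0],[[0,0,0.0045],0],[[0,0,0.006],0],[[0,0,0.007],0],[[0,0,0.008],0],[[0,0,0.009],0],[[0,0,0.009],0]]}}

```text
clock: 56.7
position: [0.4048, -0.2459, 0.0276]
ee_rot: [0.786, 0.618, 0.0, -0.001]
ft_force: [-13.1, 6.1, 29.8]
grip_width: 0.151
```

>>> {"name": "send_rows", "arguments": {"steps": [[[0,0,0],0],[[0,0,0],0],[[0,0,0],0],[[0,0,0],0],[[0,0,0],0],[[0,0,0],0],[[0,0,0],0],[[0,0,0],0]], "hand": 0.4, "force": 20}}

```text
clock: 57.7
position: [0.4055, -0.2461, 0.0266]
ee_rot: [0.786, 0.619, 0.0, -0.0]
ft_force: [-0.0, 0.2, -0.0]
grip_width: 0.4
```

```bash
python3 -c "
from h import *
to(.405,-.2485,.035,1.331)
snap('27');crop('side','27',280,400,180,290,5)"
```

```text
t57.70 pos [ 0.4055 -0.2461  0.0266] ang 1.334 tilt -1.0 F [-0.   0.2 -0. ] q7 2.06 g 0.4 | shift [-0.0024  0.0001 -0.0084] spin 0.003
```

View pics/side27c.png

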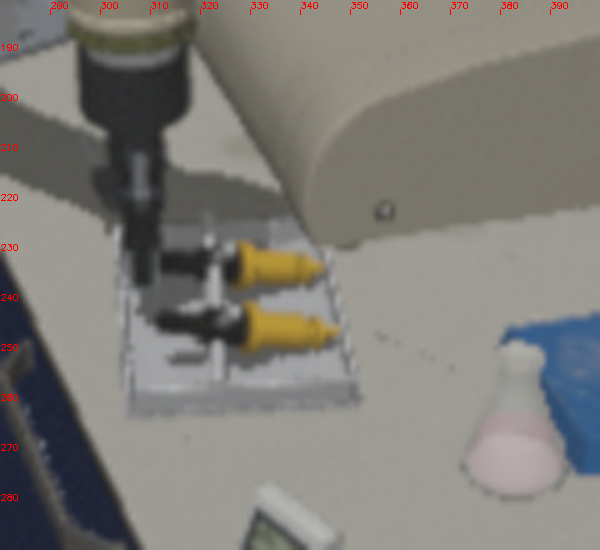

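Both plugs in the tray. Lift clear.

>>> {"name": "send_rows", "arguments": {"steps": [[[0,0,-0.01],0],[[0,0,-0.025],0],[[0,0,-0.05],0],[[0,0,-0.08],0],[[0,0,-0.12],0],[[0,0,-0.16],0],[[0,0,-0.2],0],[[0,0,-0.23],0]]}}

```text
clock: 58.8
position: [0.4054, -0.2467, 0.2592]
ee_rot: [0.786, 0.618, 0.001, 0.001]
ft_force: [0.8, -0.1, -0.5]
grip_width: 0.4
```

```bash
python3 -c "
from h import *
tom(.63,.2,.33,.309)
snap('28');crop('side','28',280,400,180,290,5)"
```

```text
t58.80 pos [ 0.4054 -0.2467  0.2592] ang 1.333 tilt -1.0 F [ 0.8 -0.1 -0.5] q7 1.73 g 0.4 | shift [ 0.6428 -0.0179 -0.0702] spin 1.024
  now xm,ym,z [ 0.3112 -0.3583  0.2592]
```

View pics/side28c.png

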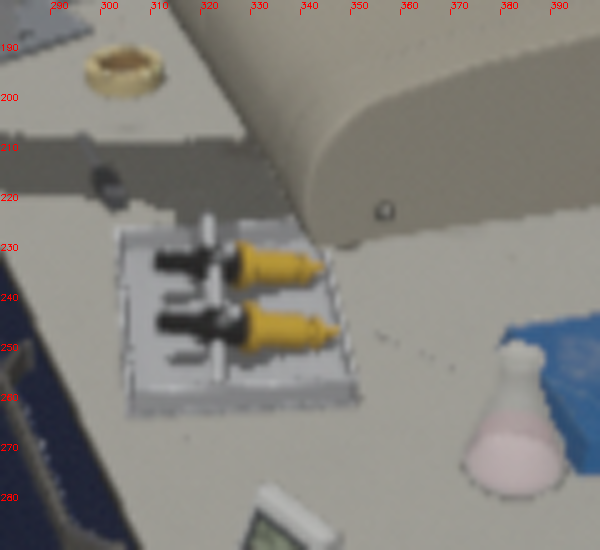

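>>> {"name": "send_rows", "arguments": {"steps": [[[0.025,0,-0.01],0.06],[[0.06,-0.002,-0.025],0.12],[[0.1,-0.005,-0.04],0.18],[[0.14,-0.01,-0.05],0.25],[[0.18,-0.013,-0.06],0.32],[[0.215,-0.016,-0.07],0.39],[[0.245,-0.018,-0.07],0.46],[[0.27,-0.02,-0.07],0.52]], "hand": 0.35}}

```text
clock: 59.9
position: [0.4492, 0.0219, 0.3266]
ee_rot: [0.919, 0.395, 0.0, 0.0]
ft_force: [-0.0, 0.4, 0.6]
grip_width: 0.351
```

```bash
python3 -c "
from h import *
tom(.636,.2,.33,.309)"
```

```text
t59.90 pos [0.4492 0.0219 0.3266] ang 0.812 tilt -1.0 F [-0.   0.4  0.6] q7 0.61 g 0.351 | shift [ 0.3286 -0.1797 -0.0034] spin 0.503
  now xm,ym,z [ 0.4346 -0.1158  0.3266]
```

>>> {"name": "send_rows", "arguments": {"steps": [[[0.025,-0.014,-0.004],0.06],[[0.07,-0.04,-0.004],0.12],[[0.12,-0.065,-0.004],0.19],[[0.17,-0.093,-0.004],0.26],[[0.22,-0.12,-0.004],0.33],[[0.265,-0.145,-0.004],0.4],[[0.305,-0.167,-0.004],0.46],[[0.3286,-0.18,-0.004],0.503]]}}

```text
clock: 60.9
position: [0.5438, 0.3856, 0.3298]
ee_rot: [0.988, 0.155, -0.0, 0.001]
ft_force: [0.9, -0.2, 1.0]
grip_width: 0.35
```

```bash
python3 -c "
from h import *
tom(.636,.2,.2535,.309)
snap('29');crop('side','29',240,330,90,200,5)"
```

```text
t60.90 pos [0.5438 0.3856 0.3298] ang 0.311 tilt -1.0 F [ 0.9 -0.2  1. ] q7 -0.3 g 0.35 | shift [0.0007 0.0019 0.0763] spin 0.002
  now xm,ym,z [0.6353 0.202  0.3298]
```

View pics/side29c.png

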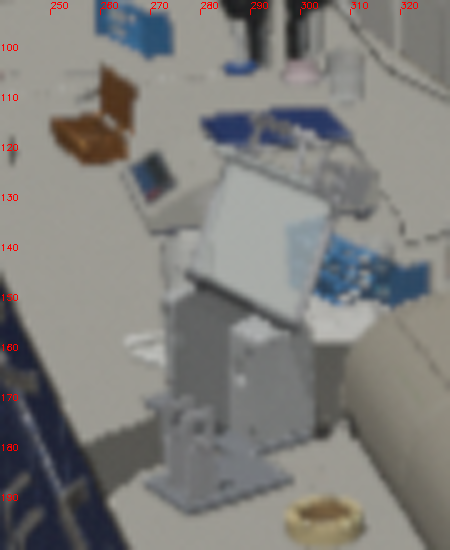

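>>> {"name": "send_rows", "arguments": {"steps": [[[0,0,0.02],0],[[0,0,0.04],0],[[0,0,0.06],0],[[0,0,0.078],0],[[0,0,0.078],0],[[0,0,0.078],0],[[0,0,0.078],0],[[0,0,0.078],0]]}}

```text
clock: 62.0
position: [0.5444, 0.3837, 0.2532]
ee_rot: [0.988, 0.155, 0.0, -0.0]
ft_force: [0.2, -0.2, 0.0]
grip_width: 0.349
```

>>> {"name": "send_rows", "arguments": {"steps": [[[0,0,0],0],[[0,0,0],0],[[0,0,0],0],[[0,0,0],0],[[0,0,0],0],[[0,0,0],0],[[0,0,0],0],[[0,0,0],0]], "hand": 0, "force": 30}}

```text
clock: 63.0
position: [0.5443, 0.3836, 0.2529]
ee_rot: [0.988, 0.155, 0.0, -0.0]
ft_force: [0.7, -0.1, 4.1]
grip_width: 0.117
```

```bash
python3 -c "
from h import *
tom(.636,.2,.2535,.309)"
python3 - <<'E'
import numpy as np
R=.1625;p=np.linspace(1.926,-.074,41);X=-R*np.cos(p);Z=R*np.sin(p)
for k in range(5):
    b=8*k
    print(p[b].round(3),[[float(round(X[i]-X[b],4)),0,float(round(-(Z[i]-Z[b]),4))] for i in range(b+1,b+9)])
E
```

```text
t63.00 pos [0.5443 0.3836 0.2529] ang 0.311 tilt -1.0 F [ 0.7 -0.1  4.1] q7 -0.3 g 0.117 | shift [ 0.0008 -0.0001 -0.0006] spin 0.002
  now xm,ym,z [0.6352 0.1999 0.2529]
1.926 [[-0.0077, 0, -0.0026], [-0.0155, 0, -0.0049], [-0.0234, 0, -0.0067], [-0.0314, 0, -0.0082], [-0.0395, 0, -0.0092], [-0.0475, 0, -0.0099], [-0.0557, 0, -0.0101], [-0.0638, 0, -0.01]]
1.526 [[-0.0081, 0, 0.0006], [-0.0162, 0, 0.0015], [-0.0242, 0, 0.0029], [-0.0321, 0, 0.0047], [-0.0399, 0, 0.0068], [-0.0476, 0, 0.0094], [-0.0552, 0, 0.0123], [-0.0626, 0, 0.0156]]
1.126 [[-0.0072, 0, 0.0037], [-0.0143, 0, 0.0077], [-0.0211, 0, 0.0121], [-0.0277, 0, 0.0168], [-0.0341, 0, 0.0219], [-0.0402, 0, 0.0272], [-0.0461, 0, 0.0329], [-0.0516, 0, 0.0388]]
0.726 [[-0.0052, 0, 0.0062], [-0.0102, 0, 0.0127], [-0.0148, 0, 0.0194], [-0.019, 0, 0.0263], [-0.0229, 0, 0.0334], [-0.0265, 0, 0.0407], [-0.0296, 0, 0.0482], [-0.0324, 0, 0.0558]]
0.326 [[-0.0024, 0, 0.0078], [-0.0044, 0, 0.0156], [-0.006, 0, 0.0236], [-0.0073, 0, 0.0316], [-0.0081, 0, 0.0397], [-0.0085, 0, 0.0478], [-0.0085, 0, 0.0559], [-0.0081, 0, 0.0641]]
```

>>> {"name": "send_rows", "arguments": {"steps": [[[-0.0077,0,-0.0026],0],[[-0.0155,0,-0.0049],0],[[-0.0234,0,-0.0067],0],[[-0.0314,0,-0.0082],0],[[-0.0395,0,-0.0092],0],[[-0.0475,0,-0.0099],0],[[-0.0557,0,-0.0101],0],[[-0.0638,0,-0.01],0]]}}

```text
clock: 64.0
position: [0.4828, 0.3636, 0.2625]
ee_rot: [0.988, 0.155, -0.0, 0.0]
ft_force: [2.9, 0.1, 1.9]
grip_width: 0.114
```

>>> {"name": "send_rows", "arguments": {"steps": [[[-0.0081,0,0.0006],0],[[-0.0162,0,0.0015],0],[[-0.0242,0,0.0029],0],[[-0.0321,0,0.0047],0],[[-0.0399,0,0.0068],0],[[-0.0476,0,0.0094],0],[[-0.0552,0,0.0123],0],[[-0.0626,0,0.0156],0]]}}

```text
clock: 65.0
position: [0.4233, 0.3446, 0.2468]
ee_rot: [0.988, 0.155, -0.0, 0.0]
ft_force: [3.8, -1.5, 1.6]
grip_width: 0.114
```

```bash
python3 -c "
from h import *
tom(.636,.2,.2535,.309)"
```

```text
t65.00 pos [0.4233 0.3446 0.2468] ang 0.311 tilt -1.0 F [ 3.8 -1.5  1.6] q7 -0.43 g 0.114 | shift [ 0.1279 -0.0003 -0.0067] spin 0.002
  now xm,ym,z [0.5081 0.1995 0.2468]
```

>>> {"name": "send_rows", "arguments": {"steps": [[[-0.0072,0,0.0037],0],[[-0.0143,0,0.0077],0],[[-0.0211,0,0.0121],0],[[-0.0277,0,0.0168],0],[[-0.0341,0,0.0219],0],[[-0.0402,0,0.0272],0],[[-0.0461,0,0.0329],0],[[-0.0516,0,0.0388],0]]}}

```text
clock: 66.0
position: [0.3742, 0.3289, 0.2078]
ee_rot: [0.988, 0.155, -0.0, 0.0]
ft_force: [3.9, -3.3, 0.2]
grip_width: 0.114
```

>>> {"name": "send_rows", "arguments": {"steps": [[[-0.0052,0,0.0062],0],[[-0.0102,0,0.0127],0],[[-0.0148,0,0.0194],0],[[-0.019,0,0.0263],0],[[-0.0229,0,0.0334],0],[[-0.0265,0,0.0407],0],[[-0.0296,0,0.0482],0],[[-0.0324,0,0.0558],0]]}}

```text
clock: 67.0
position: [0.3438, 0.3192, 0.1519]
ee_rot: [0.988, 0.155, 0.0, -0.0]
ft_force: [5.2, -1.6, 0.7]
grip_width: 0.115
```

```bash
python3 -c "
from h import *
tom(.415,.2,.0895,.309)"
```

```text
t67.00 pos [0.3438 0.3192 0.1519] ang 0.311 tilt -1.0 F [ 5.2 -1.6  0.7] q7 -0.53 g 0.115 | shift [-0.0096 -0.0005  0.0624] spin 0.002
  now xm,ym,z [0.4245 0.1995 0.1519]
```

>>> {"name": "send_rows", "arguments": {"steps": [[[-0.0012,0,0.004],0],[[-0.0024,0,0.0078],0],[[-0.0034,0,0.0117],0],[[-0.0044,0,0.0156],0],[[-0.0052,0,0.0196],0],[[-0.006,0,0.0236],0],[[-0.0067,0,0.0276],0],[[-0.0073,0,0.0316],0]]}}

```text
clock: 68.0
position: [0.3374, 0.3171, 0.1209]
ee_rot: [0.988, 0.155, 0.001, -0.0]
ft_force: [6.3, -0.1, 0.9]
grip_width: 0.114
```

>>> {"name": "send_rows", "arguments": {"steps": [[[-0.0004,0,0.004],0],[[-0.0008,0,0.0081],0],[[-0.001,0,0.0122],0],[[-0.0012,0,0.0162],0],[[-0.0012,0,0.02],0],[[-0.0012,0,0.0243],0],[[-0.001,0,0.0285],0],[[-0.0008,0,0.0315],0]]}}

```text
clock: 69.0
position: [0.337, 0.3175, 0.0915]
ee_rot: [0.988, 0.155, 0.001, -0.001]
ft_force: [-5.4, -12.7, 45.2]
grip_width: 0.116
```

```bash
python3 -c "
from h import *
tom(.415,.2,.0895,.309);snap('30');crop('side','30',240,330,110,200,6)
spokes
import numpy as np
T=np.load('pics/top30.npz');P=cloud('top',T['d'])
c,s=np.cos(YAW),np.sin(YAW);xm=c*P[...,0]+s*P[...,1];ym=-s*P[...,0]+c*P[...,1]
m=(xm>.46)&(xm<.57)&(abs(ym-.2)<.08)&(P[...,2]>.08)&(P[...,2]<.16)
q=np.c_[xm[m],P[...,2][m]];print(len(q),np.polyfit(q[:,0],q[:,1],1),np.median(q[:,1]))"
```

```text
t69.00 pos [0.337  0.3175 0.0915] ang 0.311 tilt -1.0 F [ -5.4 -12.7  45.2] q7 -0.52 g 0.116 | shift [-0.0026 -0.      0.002 ] spin 0.002
  now xm,ym,z [0.4176 0.2    0.0915]
1241 [-0.0043077  0.1271277] 0.12473407398589575
```

View pics/side30c.png

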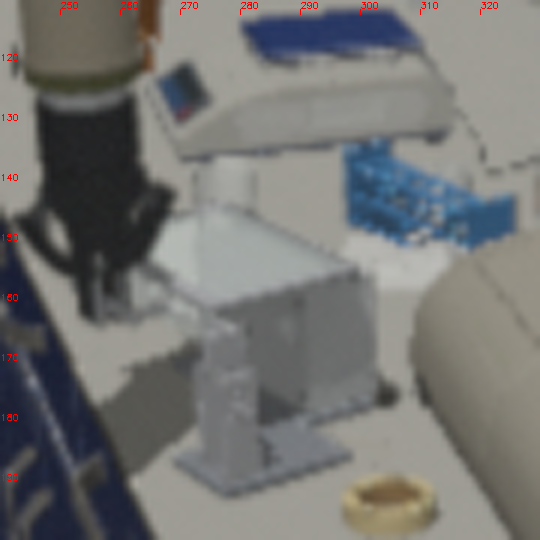

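>>> {"name": "send_rows", "arguments": {"steps": [[[0,0,-0.001],0],[[0,0,-0.002],0],[[0,0,-0.002],0],[[0,0,-0.002],0],[[0,0,-0.002],0],[[0,0,-0.002],0],[[0,0,-0.002],0],[[0,0,-0.002],0]], "hand": 0.35}}

```text
clock: 70.1
position: [0.3362, 0.3167, 0.0913]
ee_rot: [0.988, 0.155, 0.0, -0.0]
ft_force: [0.4, -0.2, -0.3]
grip_width: 0.353
```

>>> {"name": "send_rows", "arguments": {"steps": [[[0,0,-0.015],0],[[0,0,-0.035],0],[[0,0,-0.06],0],[[0,0,-0.09],0],[[0,0,-0.12],0],[[0,0,-0.14],0],[[0,-0.03,-0.15],0],[[0,-0.07,-0.15],0]]}}

```text
clock: 71.1
position: [0.3153, 0.384, 0.2438]
ee_rot: [0.988, 0.154, 0.001, -0.001]
ft_force: [-0.1, 0.3, -0.0]
grip_width: 0.351
```

```bash
python3 -c "
from h import *
tom(.415,.2,.0895,.309);snap('31');crop('side','31',240,330,130,230,6);crop('top','31',200,330,150,240,6)
import numpy as np
T=np.load('pics/top31.npz');P=cloud('top',T['d'])
c,s=np.cos(YAW),np.sin(YAW);xm=c*P[...,0]+s*P[...,1];ym=-s*P[...,0]+c*P[...,1]
m=(xm>.46)&(xm<.57)&(abs(ym-.2)<.08)&(P[...,2]>.08)&(P[...,2]<.16)
q=np.c_[xm[m],P[...,2][m]];print(len(q),np.polyfit(q[:,0],q[:,1],1),np.median(q[:,1]))"
```

```text
t71.10 pos [0.3153 0.384  0.2438] ang 0.309 tilt -1.0 F [-0.1  0.3 -0. ] q7 -0.66 g 0.351 | shift [-0.0026  0.0703  0.1541] spin -0.0
  now xm,ym,z [0.4172 0.2699 0.2438]
1784 [-0.00460735  0.12736877] 0.12500406644417417
```

View pics/side31c.png

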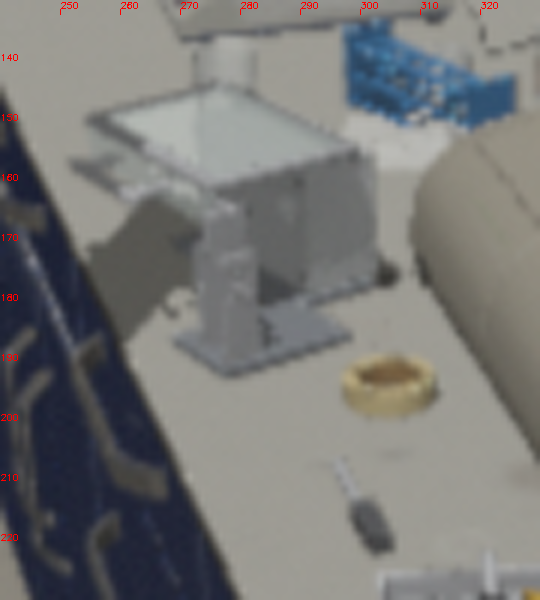

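View pics/top31c.png

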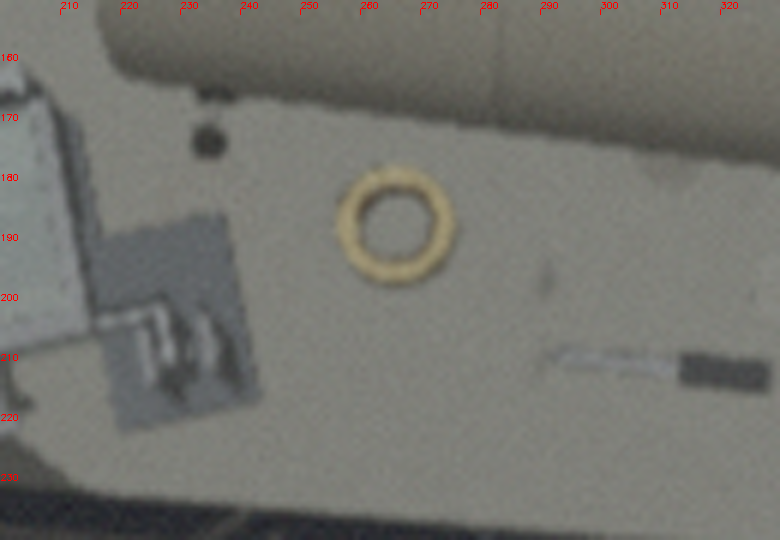

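```bash
python3 - <<'E'
from h import *
c,s=np.cos(YAW),np.sin(YAW)
al=[]
for t in["0","4","11","14","28","29","31"]:
    for n in("top","side"):
        T=np.load(f"pics/{n}{t}.npz");P=cloud(n,T["d"]);xm=c*P[...,0]+s*P[...,1];ym=-s*P[...,0]+c*P[...,1]
        m=(P[...,2]>.083)&(P[...,2]<.097)&(xm>.40)&(xm<.48)&(ym>.03)&(ym<.1)
        q=np.c_[xm[m],ym[m],P[...,2][m]]
        if t in("4","28","29") : al.append((n,q))
for n in("top","side"):
    q=np.vstack([a for k,a in al if k==n]);print(n,len(q),np.histogram(q[:,1],bins=np.arange(.03,.1,.003)))
    for lo,hi in((.035,.063),(.07,.1)):
        k=(q[:,1]>lo)&(q[:,1]<hi)
        if k.sum()>5:print(lo,k.sum(),np.percentile(q[k],[3,10,50,90,97],axis=0).round(4).tolist())
# pin handle
p=np.load("pics/top31.npz")["p"];g=p.max(-1)
roi=np.zeros_like(g);roi[203:224,285:340]=1
m=((g<85)&(roi>0)).astype(np.uint8);nl,lab,st,ce=cv2.connectedComponentsWithStats(m)
for i in range(1,nl):
    if st[i,4]>15:
        v,u=np.nonzero(lab==i);r=cv2.minAreaRect(np.c_[u,v].astype(np.float32));print(st[i],ce[i],r)
        w=np.array([onz("top",a,b,.014) for a,b in zip(u,v)])[:,:2];cc=w.mean(0);_,S,V=np.linalg.svd(w-cc);pr=(w-cc)@V.T;print("handle ctr",cc,"dir",V[0],np.ptp(pr,axis=0))
p=np.load("pics/side31.npz")["p"];g=p.max(-1);roi=np.zeros_like(g);roi[205:226,290:312]=1
m=((g<100)&(roi>0)).astype(np.uint8);nl,lab,st,ce=cv2.connectedComponentsWithStats(m)
for i in range(1,nl):
    if st[i,4]>15:
        v,u=np.nonzero(lab==i);w=np.array([onz("side",a,b,.01) for a,b in zip(u,v)])[:,:2];cc=w.mean(0);_,S,V=np.linalg.svd(w-cc);pr=(w-cc)@V.T;print("side",st[i],"ctr",cc,"dir",V[0],np.ptp(pr,axis=0))
# rod pts
for u,v in((292,209.5),(300,210.2),(308,211.2)):print(onz("top",u,v,.012).round(4))
E
```

```text
top 132 (array([ 0,  0,  0,  0,  0,  0, 25, 26, 14,  0,  0,  0,  0,  0,  0,  0,  3,
       29, 29,  6,  0,  0,  0]), array([0.03 , 0.033, 0.036, 0.039, 0.042, 0.045, 0.048, 0.051, 0.054,
       0.057, 0.06 , 0.063, 0.066, 0.069, 0.072, 0.075, 0.078, 0.081,
       0.084, 0.087, 0.09 , 0.093, 0.096, 0.099]))
0.035 65 [[0.4257, 0.049, 0.084], [0.4267, 0.0494, 0.0854], [0.4389, 0.0516, 0.0906], [0.4525, 0.0547, 0.0938], [0.4546, 0.055, 0.0953]]
0.07 67 [[0.4266, 0.081, 0.0844], [0.4279, 0.0812, 0.0852], [0.4404, 0.0841, 0.09], [0.4506, 0.0868, 0.0934], [0.4524, 0.0874, 0.0952]]
side 85 (array([ 0,  0,  1,  2,  5, 12,  8,  7,  5,  0,  0,  0,  0,  0,  0,  9,  6,
       17, 10,  3,  0,  0,  0]), array([0.03 , 0.033, 0.036, 0.039, 0.042, 0.045, 0.048, 0.051, 0.054,
       0.057, 0.06 , 0.063, 0.066, 0.069, 0.072, 0.075, 0.078, 0.081,
       0.084, 0.087, 0.09 , 0.093, 0.096, 0.099]))
0.035 40 [[0.4281, 0.0412, 0.0835], [0.4288, 0.0432, 0.0846], [0.4395, 0.0479, 0.0884], [0.4526, 0.0543, 0.0911], [0.4547, 0.0552, 0.0922]]
0.07 45 [[0.426, 0.076, 0.0835], [0.4278, 0.0769, 0.084], [0.4414, 0.0822, 0.0879], [0.4546, 0.0865, 0.0903], [0.4567, 0.0874, 0.0914]]
[314 209  14   6  59] [320.05084746 211.69491525] ((320.423095703125, 211.61541748046875), (13.395750999450684, 4.34121561050415), 7.125016689300537)
handle ctr [ 0.42505315 -0.08586639] dir [-0.06952139 -0.99758046] [0.04468845 0.01487101]
side [299 214   6   8  32] ctr [ 0.42421965 -0.09440933] dir [-0.05343237 -0.99857147] [0.05888407 0.01478395]
[0.4247 0.0077 0.012 ]
[ 0.4247 -0.019   0.012 ]
[ 0.4236 -0.0458  0.012 ]
```

```bash
python3 - <<'E'
from h import *
c,s=np.cos(YAW),np.sin(YAW)
for t,X,Y,Z in(("5",.5095,.2923,.141),("7",.5057,.2701,.1251),("8",.5027,.2702,.1251),("10",.4999,.2685,.1267),("11",.4965,.3091,.1305),("20",.508,.1127,.1591),("21",.5042,.1598,.1366),("22",.5002,.1628,.1367),("23",.4766,.16,.1397)):
    for n in("side",):
        T=np.load(f"pics/{n}{t}.npz");P=cloud(n,T["d"]);xm=c*P[...,0]+s*P[...,1]-X;ym=-s*P[...,0]+c*P[...,1]-Y;z=P[...,2]-Z
        m=(abs(xm)<.03)&(abs(ym)<.03)&(z>-.012)&(z<.025)
        q=np.c_[xm[m],ym[m],z[m]];print(t,n,len(q),np.percentile(q,[3,10,50,90,97],axis=0).round(4).tolist())
E
```

```text
5 side 25 [[-0.0143, -0.0175, 0.0021], [-0.0116, -0.0164, 0.0035], [-0.0057, -0.0077, 0.0138], [0.0045, 0.0029, 0.0207], [0.0067, 0.0055, 0.0237]]
7 side 23 [[-0.0136, -0.0173, 0.0005], [-0.0114, -0.0148, 0.0042], [-0.0041, -0.0101, 0.0144], [0.0036, -0.0007, 0.0231], [0.005, 0.0082, 0.0242]]
8 side 29 [[-0.0137, -0.0186, -0.0022], [-0.0131, -0.0179, 0.0048], [-0.0053, -0.0119, 0.0137], [0.0062, 0.0006, 0.0232], [0.0069, 0.0071, 0.0248]]
10 side 25 [[-0.0129, -0.0173, 0.0037], [-0.0105, -0.0147, 0.0046], [-0.0057, -0.0066, 0.0152], [0.0031, 0.0017, 0.0241], [0.0045, 0.004, 0.0246]]
11 side 26 [[-0.013, -0.0161, 0.001], [-0.0112, -0.0142, 0.0024], [-0.0043, -0.0076, 0.0127], [0.0065, -0.0002, 0.0238], [0.0093, 0.0023, 0.0239]]
20 side 31 [[-0.0126, -0.017, -0.0005], [-0.0117, -0.0165, 0.0028], [-0.007, -0.0067, 0.0139], [0.0051, 0.0015, 0.0231], [0.0088, 0.0098, 0.0248]]
21 side 29 [[-0.0133, -0.0197, 0.0006], [-0.0118, -0.0135, 0.003], [-0.0051, -0.007, 0.0144], [0.0062, 0.0031, 0.023], [0.0073, 0.0069, 0.024]]
22 side 30 [[-0.0133, -0.0176, 0.0002], [-0.0127, -0.0164, 0.0016], [-0.0049, -0.0086, 0.0142], [0.0053, 0.0007, 0.0246], [0.0099, 0.0092, 0.0248]]
23 side 26 [[-0.0115, -0.0195, 0.0019], [-0.0102, -0.0165, 0.005], [-0.0063, -0.0089, 0.0134], [0.0055, 0.0012, 0.022], [0.0078, 0.0061, 0.0234]]
```

```bash
python3 -c "
from h import *
to(.41,.15,.25,.15)"
```

```text
t71.20 pos [0.3124 0.3868 0.2423] ang 0.316 tilt -1.0 F [-0.  0. -0.] q7 -0.66 g 0.352 | shift [ 0.0191  0.2554 -0.0081] spin 0.166
```

>>> {"name": "send_rows", "arguments": {"steps": [[[0.001,0.025,-0.004],0.02],[[0.004,0.06,-0.008],0.04],[[0.007,0.095,-0.008],0.06],[[0.01,0.13,-0.008],0.08],[[0.013,0.165,-0.008],0.1],[[0.016,0.2,-0.008],0.12],[[0.018,0.235,-0.008],0.14],[[0.019,0.255,-0.008],0.16]], "hand": 0.5}}

```text
clock: 72.2
position: [0.4113, 0.1434, 0.2499]
ee_rot: [0.997, 0.073, 0.0, -0.001]
ft_force: [-0.1, -0.3, -0.2]
grip_width: 0.501
```

```bash
python3 -c "
from h import *
to(.4275,-.088,.12,-.01)"
```

```text
t72.20 pos [0.4113 0.1434 0.2499] ang 0.146 tilt -1.0 F [-0.1 -0.3 -0.2] q7 -0.34 g 0.501 | shift [-0.0178  0.2314  0.1297] spin 0.156
```

>>> {"name": "send_rows", "arguments": {"steps": [[[-0.002,0.025,0],0.02],[[-0.005,0.06,0],0.05],[[-0.008,0.1,0],0.08],[[-0.011,0.14,0.02],0.11],[[-0.014,0.18,0.05],0.14],[[-0.016,0.21,0.08],0.156],[[-0.018,0.231,0.11],0.156],[[-0.018,0.231,0.13],0.156]]}}

```text
clock: 73.2
position: [0.4266, -0.0874, 0.1182]
ee_rot: [1.0, -0.004, -0.0, 0.0]
ft_force: [0.6, 1.0, -0.0]
grip_width: 0.501
```

```bash
python3 -c "
from h import *
to(.4275,-.088,.003,-.01)
snap('32');crop('side','32',270,340,170,240,8)"
```

```text
t73.20 pos [ 0.4266 -0.0874  0.1182] ang -0.009 tilt -1.0 F [ 0.6  1.  -0. ] q7 0.09 g 0.501 | shift [0.0011 0.0005 0.1152] spin 0.001
```

View pics/side32c.png

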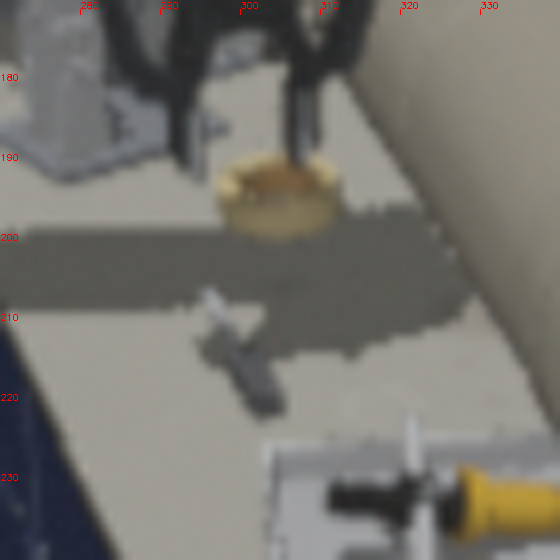

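>>> {"name": "send_rows", "arguments": {"steps": [[[0.001,0,0.02],0],[[0.001,0,0.045],0],[[0.001,0,0.07],0],[[0.001,0,0.09],0],[[0.001,0,0.102],0],[[0.001,0,0.109],0],[[0.001,0,0.114],0],[[0.001,0,0.114],0]]}}

```text
clock: 74.3
position: [0.4289, -0.0847, 0.0054]
ee_rot: [1.0, -0.002, 0.0, -0.0]
ft_force: [-0.0, 0.1, -0.3]
grip_width: 0.502
```

>>> {"name": "send_rows", "arguments": {"steps": [[[0,0,0],0],[[0,0,0],0],[[0,0,0],0],[[0,0,0],0],[[0,0,0],0],[[0,0,0],0],[[0,0,0],0],[[0,0,0],0]], "hand": 0, "force": 80}}

```text
clock: 75.3
position: [0.4291, -0.0847, 0.0059]
ee_rot: [1.0, -0.003, 0.0, -0.0]
ft_force: [-3.0, -0.1, 8.6]
grip_width: 0.163
```

>>> {"name": "send_rows", "arguments": {"steps": [[[0,0,-0.01],0],[[0,0,-0.025],0],[[0,0,-0.04],0],[[0,0,-0.06],0],[[0,0,-0.08],0],[[0,0,-0.1],0],[[0,0,-0.12],0],[[0,0,-0.13],0]]}}

```text
clock: 76.3
position: [0.4293, -0.0847, 0.1369]
ee_rot: [1.0, -0.003, 0.001, -0.0]
ft_force: [1.1, -0.5, -0.8]
grip_width: 0.163
```

```bash
python3 -c "
from h import *
tom(.443,-.06,.135,.309)
snap('33');crop('side','33',270,340,160,230,8)"
```

```text
t76.30 pos [ 0.4293 -0.0847  0.1369] ang -0.005 tilt -1.0 F [ 1.1 -0.5 -0.8] q7 0.07 g 0.163 | shift [ 0.0101 -0.1624  0.002 ] spin -0.314
  now xm,ym,z [ 0.3832 -0.2113  0.1369]
```

View pics/side33c.png

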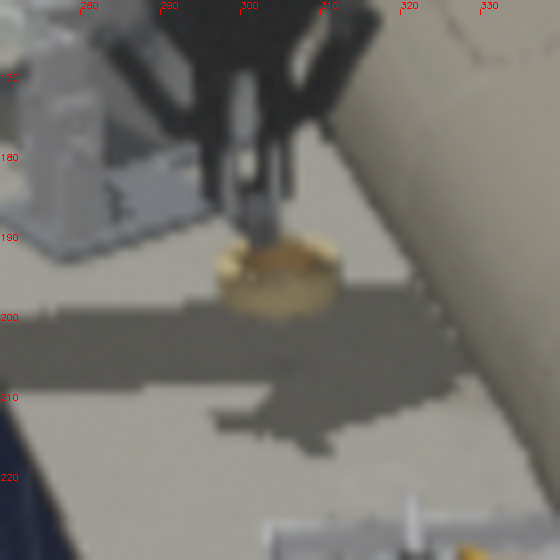

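>>> {"name": "send_rows", "arguments": {"steps": [[[0.002,-0.018,0],-0.04],[[0.004,-0.04,0],-0.08],[[0.006,-0.062,0],-0.12],[[0.008,-0.084,0],-0.17],[[0.01,-0.106,0],-0.22],[[0.013,-0.128,0],-0.27],[[0.0148,-0.148,0.01],-0.314],[[0.0148,-0.148,0.03],-0.314]]}}

```text
clock: 77.4
position: [0.4449, 0.0656, 0.1048]
ee_rot: [0.988, 0.156, 0.001, -0.0]
ft_force: [0.1, -0.1, -0.4]
grip_width: 0.159
```

```bash
python3 -c "
from h import *
tom(.443,-.075,.073,.309)"
```

```text
t77.40 pos [0.4449 0.0656 0.1048] ang 0.314 tilt -1.0 F [ 0.1 -0.1 -0.4] q7 0.11 g 0.159 | shift [-0.0008  0.0022  0.0318] spin 0.005
  now xm,ym,z [ 0.4437 -0.0728  0.1048]
```

>>> {"name": "send_rows", "arguments": {"steps": [[[-0.0005,0.002,0.008],0.005],[[-0.0005,0.002,0.016],0.005],[[-0.0005,0.002,0.024],0.005],[[-0.0005,0.002,0.032],0.005],[[-0.0005,0.002,0.032],0.005],[[-0.0005,0.002,0.032],0.005],[[-0.0005,0.002,0.032],0.005],[[-0.0005,0.002,0.032],0.005]]}}

```text
clock: 78.4
position: [0.4446, 0.0613, 0.0735]
ee_rot: [0.988, 0.151, 0.0, -0.0]
ft_force: [0.2, -1.0, -1.2]
grip_width: 0.156
```

```bash
python3 - <<'E'
from h import *
tom(.443,-.075,.073,.309)
snap('34');snap('34b');crop('side','34',250,330,140,210,8);crop('top','34',200,290,170,240,8)
c,s=np.cos(YAW),np.sin(YAW)
for t in("34","34b"):
  for n in("top","side"):
    T=np.load(f"pics/{n}{t}.npz");P=cloud(n,T["d"]);xm=c*P[...,0]+s*P[...,1];ym=-s*P[...,0]+c*P[...,1];z=P[...,2]
    m=(z>.06)&(z<.085)&(xm>.42)&(xm<.47)&(ym>-.04)&(ym<.035);q=np.c_[xm[m],ym[m],z[m]];print(t,n,"rod",len(q),np.percentile(q,[3,50,97],axis=0).round(4).tolist() if len(q) else 0)
    for lo,hi in((.035,.063),(.07,.1)):
        m=(z>.083)&(z<.097)&(xm>.40)&(xm<.48)&(ym>lo)&(ym<hi);q=np.c_[xm[m],ym[m],z[m]];print("   eye",len(q),np.percentile(q,[3,50,97],axis=0).round(4).tolist() if len(q) else 0)
E
```

```text
t78.40 pos [0.4446 0.0613 0.0735] ang 0.304 tilt -1.0 F [ 0.2 -1.  -1.2] q7 0.14 g 0.156 | shift [ 0.0008 -0.0019  0.0005] spin -0.005
  now xm,ym,z [ 0.4422 -0.0769  0.0735]
34 top rod 0 0
   eye 22 [[0.4257, 0.0489, 0.0859], [0.4425, 0.0516, 0.0905], [0.4528, 0.0552, 0.0954]]
   eye 25 [[0.4247, 0.0812, 0.0837], [0.4397, 0.0835, 0.0893], [0.453, 0.0868, 0.0939]]
34 side rod 16 [[0.4337, -0.0357, 0.0733], [0.4396, -0.0113, 0.0779], [0.4464, 0.0087, 0.0809]]
   eye 18 [[0.424, 0.0432, 0.0851], [0.4415, 0.0499, 0.09], [0.4549, 0.062, 0.0948]]
   eye 3 [[0.4275, 0.0763, 0.0858], [0.4295, 0.0886, 0.0882], [0.4353, 0.0901, 0.0904]]
34b top rod 0 0
   eye 20 [[0.4267, 0.0493, 0.0859], [0.4406, 0.0522, 0.0912], [0.4537, 0.055, 0.0961]]
   eye 22 [[0.4273, 0.0811, 0.0856], [0.4403, 0.0836, 0.0896], [0.4536, 0.0869, 0.0947]]
34b side rod 15 [[0.4356, -0.0337, 0.0751], [0.4389, -0.0165, 0.0778], [0.4428, 0.0114, 0.0815]]
   eye 19 [[0.4281, 0.0435, 0.0849], [0.4417, 0.0474, 0.0893], [0.4542, 0.0627, 0.0944]]
   eye 4 [[0.4277, 0.0741, 0.0875], [0.4306, 0.0823, 0.0889], [0.4343, 0.0879, 0.0942]]
```

View pics/side34c.png

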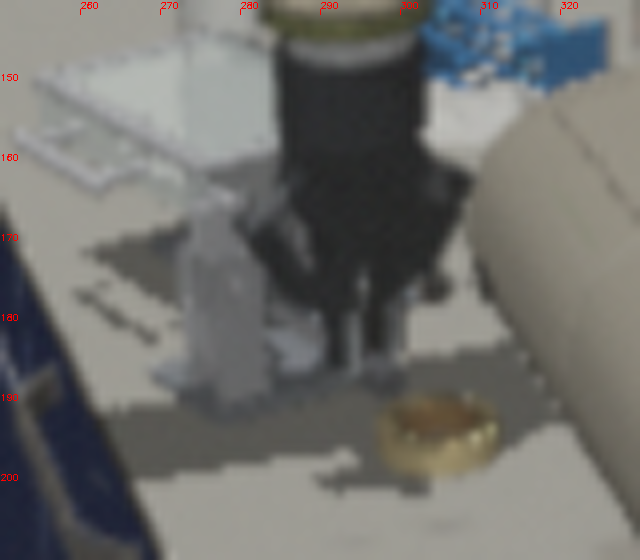

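View pics/top34c.png

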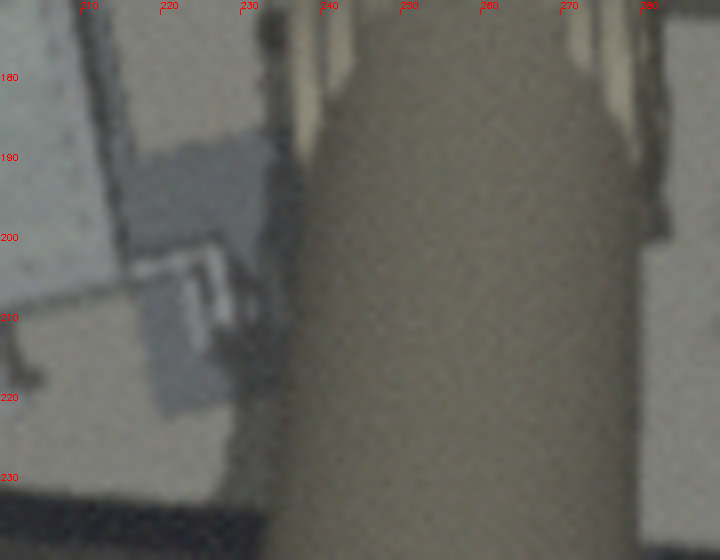

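>>> {"name": "send_rows", "arguments": {"steps": [[[0,-0.004,0],0],[[0,-0.008,0],0],[[0,-0.012,0],0],[[0,-0.016,0],0],[[0,-0.02,0],0],[[0,-0.024,0],0],[[0,-0.028,0],0],[[0,-0.03,0],0]]}}

```text
clock: 79.6
position: [0.4354, 0.0901, 0.0733]
ee_rot: [0.988, 0.152, 0.0, -0.0]
ft_force: [0.5, 0.1, -0.5]
grip_width: 0.156
```

```bash
python3 - <<'E'
from h import *
tom(.443,-.045,.073,.309)
for k in range(3):snap(f'35{k}')
crop('side','350',250,330,140,210,8)
c,s=np.cos(YAW),np.sin(YAW)
Q=[]
for t in("350","351","352"):
    n="side";T=np.load(f"pics/{n}{t}.npz");P=cloud(n,T["d"]);xm=c*P[...,0]+s*P[...,1];ym=-s*P[...,0]+c*P[...,1];z=P[...,2]
    m=(z>.066)&(z<.085)&(xm>.42)&(xm<.47)&(ym>-.02)&(ym<.055);Q.append(np.c_[xm[m],ym[m],z[m]])
q=np.vstack(Q);q=q[np.argsort(q[:,1])];print(q.round(3).tolist())
E
```

```text
t79.60 pos [0.4354 0.0901 0.0733] ang 0.304 tilt -1.0 F [ 0.5  0.1 -0.5] q7 0.06 g 0.156 | shift [ 0.0008 -0.0016  0.0003] spin -0.005
  now xm,ym,z [ 0.4422 -0.0466  0.0733]
[[0.435, -0.017, 0.079], [0.436, -0.016, 0.078], [0.441, -0.008, 0.079], [0.432, -0.006, 0.08], [0.438, -0.005, 0.078], [0.439, -0.003, 0.077], [0.441, 0.0, 0.08], [0.441, 0.001, 0.075], [0.437, 0.002, 0.081], [0.438, 0.003, 0.08], [0.437, 0.003, 0.076], [0.443, 0.003, 0.078], [0.443, 0.004, 0.078], [0.44, 0.007, 0.078], [0.44, 0.007, 0.073], [0.443, 0.011, 0.081], [0.438, 0.011, 0.077], [0.438, 0.013, 0.076], [0.439, 0.014, 0.076], [0.44, 0.014, 0.08], [0.446, 0.016, 0.078], [0.446, 0.017, 0.078], [0.438, 0.021, 0.074], [0.439, 0.021, 0.083], [0.439, 0.021, 0.078], [0.444, 0.022, 0.076], [0.439, 0.023, 0.073], [0.435, 0.023, 0.078], [0.445, 0.024, 0.075], [0.441, 0.025, 0.076], [0.437, 0.027, 0.077], [0.443, 0.027, 0.08], [0.442, 0.027, 0.075], [0.442, 0.027, 0.07], [0.438, 0.028, 0.076], [0.444, 0.03, 0.078], [0.441, 0.033, 0.078], [0.441, 0.033, 0.078], [0.436, 0.033, 0.079], [0.438, 0.036, 0.078], [0.443, 0.
[... 471 characters left out ...]
[0.435, 0.047, 0.084], [0.45, 0.047, 0.08], [0.45, 0.047, 0.075], [0.43, 0.048, 0.081], [0.425, 0.048, 0.077], [0.429, 0.048, 0.067], [0.44, 0.048, 0.069], [0.431, 0.048, 0.085], [0.436, 0.049, 0.083], [0.445, 0.049, 0.067], [0.436, 0.049, 0.083], [0.435, 0.049, 0.07], [0.43, 0.049, 0.066], [0.45, 0.049, 0.075], [0.451, 0.05, 0.074], [0.446, 0.05, 0.066], [0.426, 0.051, 0.071], [0.427, 0.051, 0.076], [0.456, 0.051, 0.072], [0.426, 0.051, 0.066], [0.448, 0.052, 0.084], [0.428, 0.052, 0.084], [0.443, 0.052, 0.085], [0.432, 0.053, 0.069], [0.442, 0.053, 0.066], [0.433, 0.053, 0.073], [0.428, 0.054, 0.07], [0.428, 0.054, 0.07], [0.429, 0.054, 0.079], [0.429, 0.054, 0.079], [0.429, 0.055, 0.074]]
```

View pics/side350c.png

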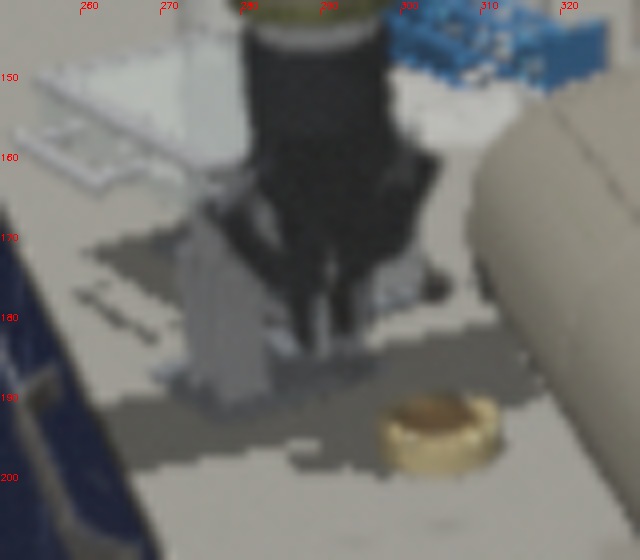

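>>> {"name": "send_rows", "arguments": {"steps": [[[0,-0.002,0],0],[[0,-0.004,0],0],[[0,-0.006,0],0],[[0,-0.008,0],0],[[0,-0.01,0],0],[[0,-0.012,0],0],[[0,-0.014,0],0],[[0,-0.014,0],0]]}}

```text
clock: 80.9
position: [0.4313, 0.1033, 0.0733]
ee_rot: [0.988, 0.152, 0.0, -0.0]
ft_force: [-0.4, -0.3, -1.9]
grip_width: 0.158
```

```bash
python3 -c "
from h import *
tom(.443,-.045,.073,.309)"
```

```text
t80.90 pos [0.4313 0.1033 0.0733] ang 0.304 tilt -1.0 F [-0.4 -0.3 -1.9] q7 0.03 g 0.158 | shift [0.0008 0.0123 0.0003] spin -0.005
  now xm,ym,z [ 0.4423 -0.0327  0.0733]
```

>>> {"name": "send_rows", "arguments": {"steps": [[[0,-0.002,0],0],[[0,-0.004,0],0],[[0,-0.006,0],0],[[0,-0.008,0],0],[[0,-0.01,0],0],[[0,-0.012,0],0],[[0,-0.014,0],0],[[0,-0.014,0],0]]}}

```text
clock: 81.9
position: [0.4271, 0.1167, 0.0733]
ee_rot: [0.988, 0.152, 0.0, -0.0]
ft_force: [-0.6, -0.8, -0.5]
grip_width: 0.153
```

>>> {"name": "send_rows", "arguments": {"steps": [[[0,-0.002,0],0],[[0,-0.004,0],0],[[0,-0.006,0],0],[[0,-0.008,0],0],[[0,-0.01,0],0],[[0,-0.012,0],0],[[0,-0.014,0],0],[[0,-0.014,0],0]]}}

```text
clock: 82.9
position: [0.4229, 0.1301, 0.0733]
ee_rot: [0.988, 0.152, 0.0, -0.0]
ft_force: [0.6, 0.0, -0.9]
grip_width: 0.157
```

```bash
python3 -c "
from h import *
tom(.443,-.045,.073,.309)
snap('36');crop('side','36',250,330,140,210,8);crop('top','36',200,290,170,240,8)"
```

```text
t82.90 pos [0.4229 0.1301 0.0733] ang 0.304 tilt -1.0 F [ 0.6  0.  -0.9] q7 -0.04 g 0.157 | shift [0.0008 0.0403 0.0003] spin -0.005
  now xm,ym,z [ 0.4424 -0.0047  0.0733]
```

View pics/top36c.png

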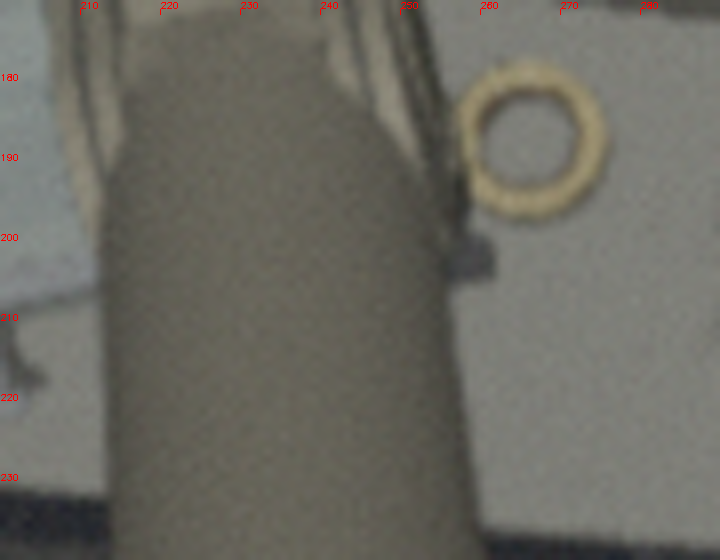

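>>> {"name": "send_rows", "arguments": {"steps": [[[0,-0.002,0],0],[[0,-0.004,0],0],[[0,-0.006,0],0],[[0,-0.008,0],0],[[0,-0.01,0],0],[[0,-0.012,0],0],[[0,-0.014,0],0],[[0,-0.014,0],0]]}}

```text
clock: 84.0
position: [0.4187, 0.1434, 0.0733]
ee_rot: [0.988, 0.152, 0.0, -0.0]
ft_force: [0.0, -0.7, 0.2]
grip_width: 0.158
```

```bash
python3 -c "
from h import *
tom(.443,-.045,.073,.309)
snap('37');crop('side','37',250,330,140,210,8)
print([onz('top',u,v,.078).round(4) for u,v in((261,203),)])"
```

```text
t84.00 pos [0.4187 0.1434 0.0733] ang 0.304 tilt -1.0 F [ 0.  -0.7  0.2] q7 -0.07 g 0.158 | shift [0.0008 0.0543 0.0003] spin -0.005
  now xm,ym,z [0.4425 0.0093 0.0733]
[array([0.4251, 0.1027, 0.078 ])]
```

View pics/side37c.png

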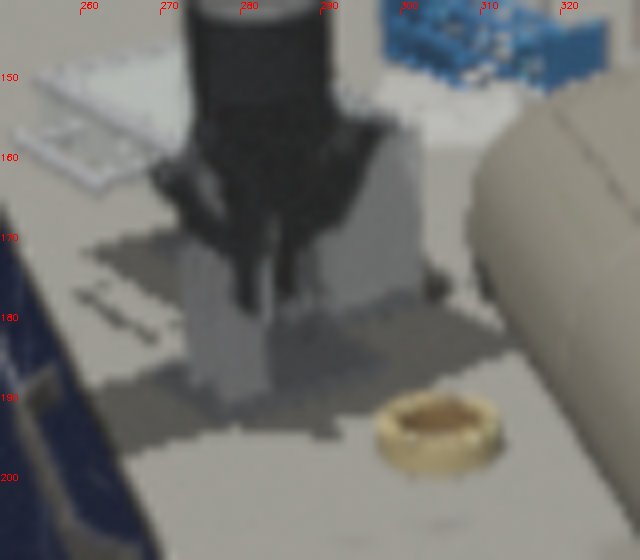

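>>> {"name": "send_rows", "arguments": {"steps": [[[0,-0.002,0],0],[[0,-0.004,0],0],[[0,-0.006,0],0],[[0,-0.008,0],0],[[0,-0.0095,0],0],[[0,-0.011,0],0],[[0,-0.011,0],0],[[0,-0.011,0],0]]}}

```text
clock: 85.1
position: [0.4155, 0.1537, 0.0733]
ee_rot: [0.988, 0.151, 0.0, -0.0]
ft_force: [-0.2, -0.9, -1.1]
grip_width: 0.159
```

```bash
python3 -c "
from h import *
tom(.443,-.045,.073,.309)
snap('38')
crop('side','38',250,330,140,210,8);crop('top','38',200,290,170,240,8)"
```

```text
t85.10 pos [0.4155 0.1537 0.0733] ang 0.304 tilt -1.0 F [-0.2 -0.9 -1.1] q7 -0.1 g 0.159 | shift [0.0008 0.0651 0.0003] spin -0.005
  now xm,ym,z [0.4425 0.0201 0.0733]
```

View pics/top38c.png

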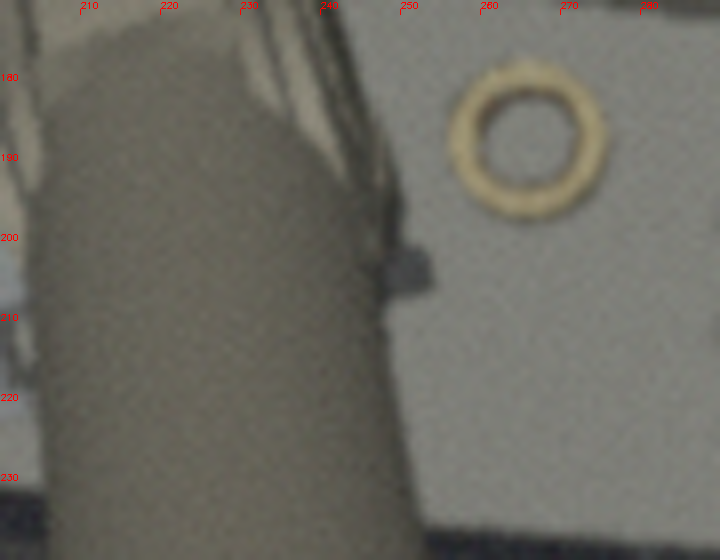

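>>> {"name": "send_rows", "arguments": {"steps": [[[0,0,0],0],[[0,0,0],0],[[0,0,0],0],[[0,0,0],0],[[0,0,0],0],[[0,0,0],0],[[0,0,0],0],[[0,0,0],0]], "hand": 0.45, "force": 20}}

```text
clock: 86.2
position: [0.4154, 0.1537, 0.0733]
ee_rot: [0.988, 0.151, -0.0, -0.0]
ft_force: [0.4, 0.4, 0.4]
grip_width: 0.447
```

>>> {"name": "send_rows", "arguments": {"steps": [[[0,0,-0.01],0],[[0,0,-0.025],0],[[0,0,-0.05],0],[[0,0,-0.08],0],[[0,0,-0.115],0],[[0,0.02,-0.15],0],[[0,0.05,-0.18],0],[[0,0.09,-0.19],0]]}}

```text
clock: 87.2
position: [0.4432, 0.0674, 0.2663]
ee_rot: [0.988, 0.152, 0.002, -0.001]
ft_force: [0.5, 0.1, -0.7]
grip_width: 0.453
```

>>> {"name": "send_rows", "arguments": {"steps": [[[0,0.03,0],0],[[0,0.07,0],0],[[0,0.11,0],0],[[0,0.15,0],0],[[0,0.19,0],0],[[0,0.22,0],0],[[0,0.24,0],0],[[0,0.24,0],0]]}}

```text
clock: 88.2
position: [0.514, -0.1627, 0.2641]
ee_rot: [0.989, 0.15, 0.0, 0.0]
ft_force: [0.1, 0.4, -0.4]
grip_width: 0.449
```

```bash
python3 - <<'E'
from h import *
tom(.443,-.045,.073,.309)
snap('39');crop('side','39',240,340,140,240,6);crop('top','39',140,290,150,240,5)
c,s=np.cos(YAW),np.sin(YAW)
for n in("top","side"):
    T=np.load(f"pics/{n}39.npz");P=cloud(n,T["d"]);xm=c*P[...,0]+s*P[...,1];ym=-s*P[...,0]+c*P[...,1];z=P[...,2]
    m=(z>.05)&(z<.1)&(xm>.42)&(xm<.46)&(ym>-.02)&(ym<.04);q=np.c_[xm[m],ym[m],z[m]];print(n,"handle",len(q),np.percentile(q,[3,50,97],axis=0).round(4).tolist())
    m=(z>.05)&(z<.1)&(xm>.42)&(xm<.46)&(ym>.09)&(ym<.14);q=np.c_[xm[m],ym[m],z[m]];print(n,"tip",len(q),np.percentile(q,[3,50,97],axis=0).round(4).tolist() if len(q) else 0)
    m=(xm>.46)&(xm<.57)&(abs(ym-.2)<.08)&(z>.08)&(z<.16);q=np.c_[xm[m],z[m]];print(np.polyfit(q[:,0],q[:,1],1))
E
```

```text
t88.20 pos [ 0.514  -0.1627  0.2641] ang 0.301 tilt -1.0 F [ 0.1  0.4 -0.4] q7 0.64 g 0.449 | shift [ 0.0007 -0.2664  0.1909] spin -0.008
  now xm,ym,z [ 0.4402 -0.3113  0.2641]
top handle 90 [[0.4328, -0.0064, 0.0632], [0.4387, 0.0165, 0.0731], [0.4484, 0.0381, 0.0813]]
top tip 28 [[0.4368, 0.0919, 0.0809], [0.4421, 0.1056, 0.0852], [0.4528, 0.1351, 0.099]]
[-0.00220206  0.12601237]
side handle 48 [[0.4327, -0.0116, 0.0568], [0.4375, 0.0062, 0.0704], [0.451, 0.0341, 0.078]]
side tip 9 [[0.4322, 0.0935, 0.0808], [0.4524, 0.1179, 0.0921], [0.4544, 0.1353, 0.0995]]
[-0.10947598  0.17736587]
```

View pics/side39c.png

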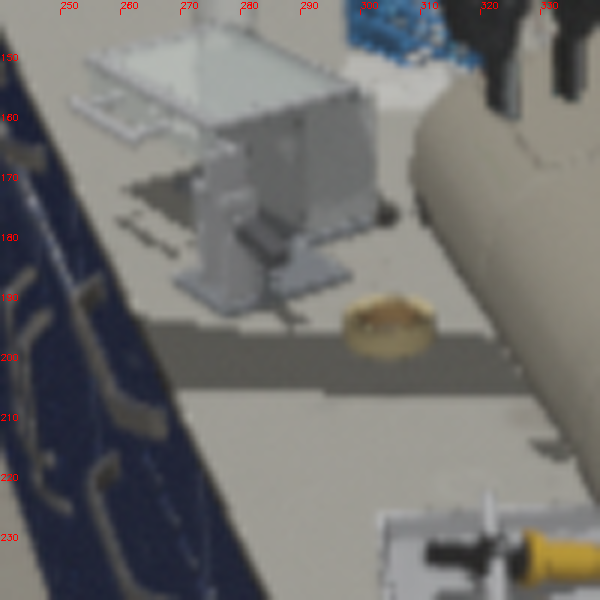

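View pics/top39c.png

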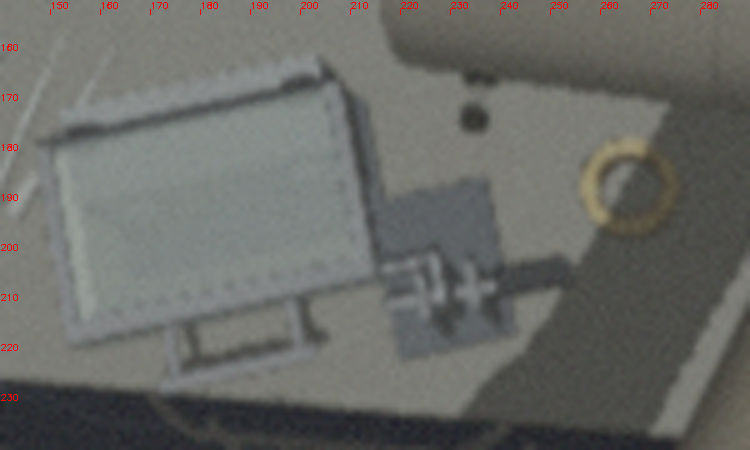

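>>> {"name": "send_rows", "arguments": {"steps": [[[0,0,0],0],[[0,0,0],0],[[0,0,0],0],[[0,0,0],0],[[0,0,0],0],[[0,0,0],0],[[0,0,0],0],[[0,0,0],0]]}}

```text
clock: 89.3
position: [0.5142, -0.1612, 0.2633]
ee_rot: [0.988, 0.151, 0.0, -0.0]
ft_force: [0.1, -0.1, 0.9]
grip_width: 0.448
```

```bash
python3 - <<'E'
from h import *
snap('40');crop('side','40',260,420,150,310,3.7);
a=np.load("pics/side0.npz")["p"].astype(int);b=np.load("pics/side40.npz")["p"].astype(int)
for nm,(u0,u1,v0,v1) in dict(flask=(370,398,245,282),timer=(325,352,275,305),tape=(295,315,186,202)).items():print(nm,abs(a-b)[v0:v1,u0:u1].mean().round(2))
c,s=np.cos(YAW),np.sin(YAW);T=np.load("pics/top40.npz");P=cloud("top",T["d"]);xm=c*P[...,0]+s*P[...,1];ym=-s*P[...,0]+c*P[...,1];z=P[...,2]
m=(z>.05)&(z<.1)&(xm>.42)&(xm<.46)&(ym>-.02)&(ym<.04);q=np.c_[xm[m],ym[m],z[m]];print("handle",len(q),np.percentile(q,[3,50,97],axis=0).round(4).tolist())
m=(z>.07)&(z<.098)&(xm>.43)&(xm<.452)&(ym>.088)&(ym<.13);q=np.c_[xm[m],ym[m],z[m]];print(q[np.argsort(q[:,1])].round(3).tolist())
E
```

```text
flask 2.08
timer 1.96
tape 24.06
handle 90 [[0.4327, -0.0068, 0.0627], [0.439, 0.0164, 0.0738], [0.4477, 0.0383, 0.0802]]
[[0.44, 0.09, 0.081], [0.436, 0.09, 0.083], [0.443, 0.092, 0.085], [0.441, 0.093, 0.079], [0.437, 0.093, 0.081], [0.443, 0.094, 0.086], [0.44, 0.095, 0.087], [0.437, 0.096, 0.084], [0.441, 0.098, 0.085], [0.446, 0.099, 0.078], [0.438, 0.099, 0.082], [0.443, 0.102, 0.081], [0.44, 0.103, 0.08], [0.442, 0.104, 0.086], [0.439, 0.104, 0.088], [0.442, 0.106, 0.091], [0.437, 0.106, 0.081], [0.44, 0.108, 0.084], [0.438, 0.109, 0.082], [0.441, 0.112, 0.083]]
```

View pics/side40c.png

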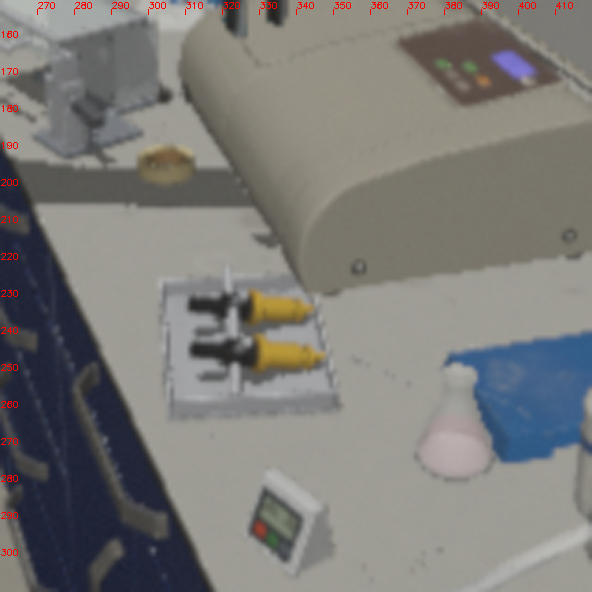

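```bash
python3 -c "
from h import *
print(manip.get_obs()['joint_velocities'].round(3)); print(manip.hand_in())"
```

```text
[-0.     0.001 -0.     0.001 -0.002 -0.     0.   ]
the job is handed in; nothing more can be done
None
```

The job is done and handed in at about 89 s, and my last checks before handing in found nothing out of place.

- **Guard opening:** I swung it back until it met its stop; pushing further moved it no more and the force rose.
- **Plugs:** Both ports had one. I turned each by its spokes about 285° (roughly 5 rad), drew it straight out and laid it in the tray. The final picture shows both inside.
- **Guard shutting:** It is down, with its plate level to within about 0.005 rad. The wrist force briefly reached about 45 N as it met its seat.
- **Locking pin:** It went in from the right through all three eyes with almost no resistance. The rod shows about 25 mm past the last eye. After letting go, the pin sits slightly tilted in the holes, and it had not moved a second later.
- **Flask, timer and tape roll:** The flask and timer areas look the same as at the start. The tape roll's area differs in the picture comparison (24 against about 2 for the others). It is in the same spot with the arm's shadow across it, so I put that down to the shadow.
- **Measurement disagreement:** The cameras read about 3 mm short of the robot's own positions along the port direction. I allowed for this when lining up the pin.

At hand-in the arm was still and clear above the bench. I never saw the pin get knocked or the grip slacken.

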